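# Fetch the battery pack from behind the samples

## Robot

A 6-joint arm with a two-finger parallel gripper is mounted at the origin on a cart in front of the work surface, level with it; the furniture and walls round the work are solid. World frame = base frame: x ahead of the robot, y to its left, z up, the work surface at z = 0. Lengths are in m, angles in degrees, forces in N, time in s.
With the tool pointing down it reaches from about 0.35 to 0.875 m from the base axis. Payload 4.2 kg.
Tool frame: the origin (TCP) lies between the finger pads; the fingertips stand 14 mm ahead of it and the grasp point (between the pads) lies 5 mm behind it; z points along the fingers, y is the line along which they close (so a half turn about z gives the same grasp; the last joint's range is limited). The gripper opens to 87 mm and grips with 3 to 60 N. Pads are 19 mm wide; open, the fingers measure 117 mm over their backs; the gripper's body (75 mm by 190 mm) begins 51 mm behind the grasp point.
Start: joints at [-49.985, 22.042, 0.453, 0, -68.411, -14.817], TCP at [0.266, -0.565, 0.237] pointing down, gripper open.
Joint ranges: [-179.83, 179.83], [-69.29, 118.12], [-61.27, 80.66], [-181.25, 117.63], [-171.15, -9.14], [-177.46, 177.46]. Speed limits (degrees/s): [159.86, 159.86, 180, 180, 180, 180].

## Interface

Orientations are given as a 3x3 rotation matrix whose columns are the frame's x, y, z axes.
In Python, from station import * gives the robot as it stands. The module is installed in compiled form; this text tells all that it offers.
- The arm moves only by the tool play_rows, never from a script. Its argument "steps" is a list of rows, each an object of numbers: "ax", "ay", "az": the turn, a rotation vector about the tool's x, y, z in degrees; "dx", "dy", "dz": the shift along the tool's x, y, z in mm; "claw": the finger opening in mm, from 0 to 87. A call has 1 to 20 rows; each row shifts and turns the commanded pose from where the row before left it, along the tool's axes as they then stand; what a row does not reach is not made up. A row lasts 1/10 s, in which the tool goes at most 50 mm and 8.59 degrees, less where a joint would pass 70% of its speed; a pose out of reach is approached as far as the arm can. A call with a gripper value outside its range is refused whole. The fingers move at their own pace and stop on an object; the grip force is fixed at half the most. Time passes only in rows, so rows that do not move let the fingers close. It gives the time, the measured TCP pose, the force, the opening and the grip force at its end, in the units of the state.
- sense(): the state, without advancing time (a new reading comes with each control period).
- capture(name): name is "side" or "top" or "wrist"; returns a dict with "frame" (400x640x3 uint8, blue, green, red), "range_z" (400x640 float32, m along the optical axis (not along the pixel's ray), 0 where there is no reading), "fx", "fy", "cx", "cy" (pixels), "xyz" and "rotation" of the camera in the world. Camera axes: x right, y down, z forward; pixel columns grow to the right and rows downward; lengths in m; the calibration is good to about 2 mm. A picture is of the moment at which its call begins.
- finish_job(): hands the job in; it is judged then, once.
The state is a dict: "time_s": time; "joints": joint angles; "joint_velocities": joint speeds; "effort": joint torques, N m; "tcp_pos": TCP position; "ee_rot": TCP orientation; "wrist_force": force on the tool from outside, world axes, zero at the start; "moment": the same for the moment, N m; "gripper_width": opening from 0.0 (shut) to 1.0 (fully open); "gripper_force": force on a finger pad.
Only numpy, scipy, OpenCV 4.12 (cv2) and the standard library are available. Lean on these libraries where they do the work, as an engineer would, in place of code of your own. Each camera call takes 0.05 s, during which the arm holds its last target. There are 200 camera calls.

## Task

The air sampler's battery pack needs charging, but the flat scent bottle, the powder bottle and the dropper bottle stand in front of it. Stand all three aside upright in the steel tray, then press the pack inward until its latch lets go and it springs out, draw it free and lay it flat in the charging cradle. After that put each bottle back upright just where it stood, knocking nothing over and leaving the measuring cylinder and the vial alone.

Things in the scene. Friction and masses are not known exactly. Their poses are not given: they have to be found in the camera images.
- battery: black battery block, 115 long (its x) x 40 wide x 38 mm high, 0.16 kg, grey band round it and ribs at its outer (-x) end; origin: centre of its underside. It lies on the table in the sampler's bay, x along the sampler's x, its outer 38 mm standing out of the front. Draw it along the table by that end; to carry it, take it again round its middle, across the 40 mm (held by one end it would sag).
- latch (a joint): push-to-release latch of the battery bay (m, outward +). 0: latched, catches hold the battery. Pressed straight inward (sampler +x) with about 6 N plus table drag it trips after 3.5 mm (stop at 4: -0.004); when the push is taken away a spring drives the battery out to +0.018, where the catches let go; then draw it straight out, some 60 mm more until clear of the front. Pressed less, it relatches.
- sampler: air sampler, low white and grey box fixed to the table, 130 deep (x) x 150 wide (y) x 66 mm high, display, keys and a round grille on top; origin: centre of its underside. Its front face looks along its -x, 65 mm from the origin; in the middle of it, at table level, is the battery bay (43 wide, 41 high), from which the battery is drawn along -x.
- charger: charging cradle, flat grey plate fixed to the table, 164 (x) x 96 (y) x 9 mm; corner lugs 18 mm above the table bound a pocket of 129 x 54 mm about its centre, with a dark rubber pad. The battery lies flat in it, along the cradle's x, either way round, underside 9 mm above the table; the middle 80 mm of the long sides have no lugs. Origin: centre of the cradle's underside.
- tray: shallow stainless tray fixed to the table, 240 (x) x 112 (y) mm with a low 16 mm rim, floor 3 mm above the table; origin at the centre of its underside.
- flacon: flat clear scent bottle with a thick gold-coloured cap, 26 (x) x 62 (y) x 90 mm, cap from 57 mm up, 0.11 kg; origin at the centre of its underside; grasp across its 26 mm.
- powder_bottle: round white-capped powder bottle with a dark label, 38 mm diameter, 84 mm high, cap from 62 mm up, 0.06 kg; origin at the centre of its underside.
- dropper_bottle: small brown dropper bottle with an orange bulb, 25 mm diameter, 88 mm high (body to 57 mm, black collar 22 mm wide to 66 mm, bulb 12 mm wide above), 0.03 kg; origin at the centre of its underside.
- measuring_cylinder: small clear measuring cylinder standing beside the sampler, 36 mm foot, 108 mm high; to be left alone. Origin at the centre of its underside.
- vial: short clear vial with a white cap standing beside the sampler, 32 mm diameter, 74 mm high; to be left alone. Origin at the centre of its underside.

How it is judged (in metres and radians):
On the way, in this order (a step that is already met when the one before it is completed fails the run):
1. all three bottles stand upright and released in the tray (x of flacon in the frame of tray between -0.115 and 0.115 m and y of flacon in the frame of tray between -0.052 and 0.052 m and z of each of flacon, powder_bottle, dropper_bottle in the frame of tray below 0.01 m and angle between each of flacon, powder_bottle, dropper_bottle's own z axis and vertical below 0.15 rad and linear speed of each of flacon, powder_bottle, dropper_bottle below 0.03 m/s and contact force between the fingers and flacon below 0.2 N and x of powder_bottle in the frame of tray between -0.115 and 0.115 m and y of powder_bottle in the frame of tray between -0.052 and 0.052 m and contact force between the fingers and powder_bottle below 0.2 N and x of dropper_bottle in the frame of tray between -0.115 and 0.115 m and y of dropper_bottle in the frame of tray between -0.052 and 0.052 m and contact force between the fingers and dropper_bottle below 0.2 N), for 0.2 s.
2. the battery's latch is released and has sprung out (value of joint latch above 0.013 m), for 0.1 s.
3. the battery lies flat in the charging cradle, released (horizontal distance between battery and charger below 0.012 m and z of battery in the frame of charger between 0.005 and 0.013 m and angle between the x axis of battery and the x axis of charger, either way round below 0.15 rad and angle between battery's own z axis and vertical below 0.1 rad and linear speed of battery below 0.03 m/s and contact force between the fingers and battery below 0.2 N), for 0.2 s.
4. each bottle stands upright again where it stood at the start (distance of each of flacon, powder_bottle, dropper_bottle from where it was at the start of the episode below 0.015 m and angle between each of flacon, powder_bottle, dropper_bottle's own z axis and vertical below 0.12 rad and linear speed of each of flacon, powder_bottle, dropper_bottle below 0.03 m/s), for 0.2 s.
At the end, for the whole second after the job is handed in: The battery lies flat and at rest in the cradle's pocket (centre within 12 mm of the cradle's centre, lengthwise within 0.15 rad), and the scent bottle, powder bottle and dropper bottle each stand upright and at rest within 15 mm of where they stood at the start (all of step 4 and horizontal distance between battery and charger below 0.012 m and z of battery in the frame of charger between 0.005 and 0.013 m and angle between the x axis of battery and the x axis of charger, either way round below 0.15 rad and angle between battery's own z axis and vertical below 0.1 rad and linear speed of battery below 0.03 m/s); the robot touches nothing.
It fails at once if a bottle is tipped over (angle between any of flacon, powder_bottle, dropper_bottle's own z axis and vertical above 0.7 rad).
It fails at once if the measuring cylinder or the vial is knocked over or shifted by more than 25 mm (distance of any of measuring_cylinder, vial from where it was at the start of the episode above 0.025 m or angle between any of measuring_cylinder, vial's own z axis and vertical above 0.5 rad).
It also fails if it takes over 144 s, if anything falls off the work surface, if the arm or the gripper's body presses on something with over 40 N, if the wrist force passes 120 N, or if a joint passes its speed limit or range.

## Working session

There is one attempt and no reset: what is moved stays moved. The work goes in short steps, Python scripts to look and compute and a tool call to move; the robot and the scene stay as the last step left them, time stands still between calls to the robot, and variables do not carry over. Pictures are saved under pics/ and viewed, at most 14 in all, crops included, and the job is handed in when it is done.

Besides the shell and the picture viewer there is one more tool, called by a JSON object that holds its "name" and its "arguments". play_rows: Moves the arm, as the interface text tells. Its arguments: {"type":"object","properties":{"steps":{"type":"array"}},"required":["steps"]}

```bash
mkdir -p pics; cat > h.py <<'E'
from station import *
import numpy as np, cv2
def cloud(c):
    d=c["range_z"]; v,u=np.mgrid[:d.shape[0],:d.shape[1]]
    p=np.stack([(u-c["cx"])/c["fx"]*d,(v-c["cy"])/c["fy"]*d,d],-1)
    w=p@np.array(c["rotation"]).T+np.array(c["xyz"]); w[d==0]=np.nan
    return w
E
python3 - <<'E'
from h import *
import pickle
for n in("top","side"):
    c=capture(n); cv2.imwrite(f"pics/{n}0.png",c["frame"]); pickle.dump(c,open(f"{n}0.pkl","wb"))
    print(n,c["fx"],c["cx"],c["cy"],c["xyz"],np.round(c["rotation"],3).tolist())
print(sense())
E
```

```text
top 396.433497356283 318.62713042151165 196.7546991499733 [0.41278233 0.02991807 1.01554759] [[0.005, -0.979, 0.205], [-1.0, -0.004, 0.001], [-0.001, -0.205, -0.979]]
side 367.29925186850693 313.9902306872877 206.03387945110677 [0.36065034 0.91457776 0.58696086] [[-0.966, -0.122, 0.23], [-0.26, 0.5, -0.826], [-0.014, -0.857, -0.515]]
{'time_s': 0.1, 'joints': array([-4.99842199e+01,  2.20852199e+01,  3.87676231e-01, -2.38979529e-02,
       -6.84112037e+01, -1.48179387e+01]), 'joint_velocities': array([ 0.02830942, -0.09434781,  0.22453514,  0.11113367, -0.09296224,
       -0.0320907 ]), 'effort': array([-1.03726611e-04, -3.91690528e+01,  1.87934071e+01,  4.23189193e+00,
        1.34767347e-02, -7.34315290e-05]), 'tcp_pos': array([ 0.26589825, -0.56505468,  0.23558507]), 'ee_rot': array([[-9.04908526e-01, -4.25605106e-01, -9.23358544e-04],
       [-4.25606094e-01,  9.04906931e-01,  1.70297125e-03],
       [ 1.10760285e-04,  1.93402023e-03, -9.99998124e-01]]), 'wrist_force': array([-0.70131265, -0.35056463, -0.44802573]), 'moment': array([ 0.03017585, -0.03433434,  0.00924055]), 'gripper_force': 0.0, 'gripper_width': 1.0000785409407797}
```

View pics/top0.png

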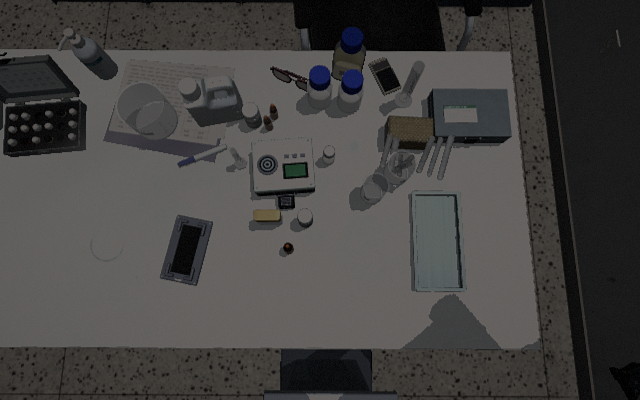

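View pics/side0.png

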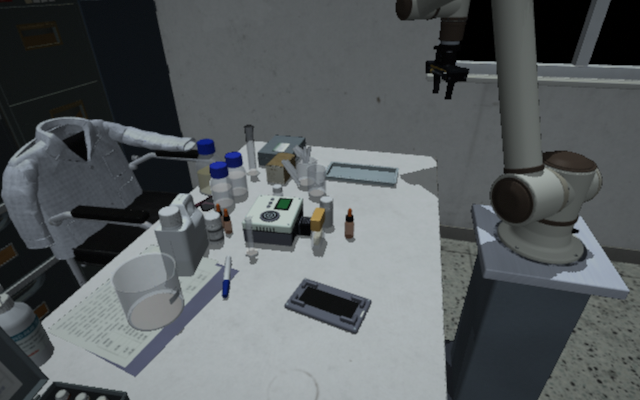

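The top view shows the sampler (283,165), battery end (286,201), flacon (267,215), powder bottle (305,217), dropper (288,248), charger (187,250) and tray (437,241). The side view agrees with it.

```bash
python3 - <<'E'
from h import *
import pickle
c=pickle.load(open("top0.pkl","rb")); w=cloud(c)
def rep(n,u0,u1,v0,v1,z0,z1):
    r=w[v0:v1,u0:u1].reshape(-1,3); m=(r[:,2]>z0)&(r[:,2]<z1); p=r[m]
    if len(p)<4: print(n,len(p));return
    q=cv2.minAreaRect((p[:,:2]*1000).astype(np.float32))
    print(n,len(p),"mean",np.round(p.mean(0)*1000,1),"rect",np.round(q[0],1),np.round(q[1],1),round(q[2],1),"ptp",np.round(p.min(0)*1000),np.round(p.max(0)*1000))
rep("table",200,250,290,330,-.05,.05)
rep("sampler",245,322,130,200,.058,.075)
rep("batt",272,300,185,212,.03,.045)
rep("flacon",245,284,200,230,.083,.1)
rep("powder",292,320,200,235,.076,.095)
rep("dropper",278,300,235,260,.05,.1)
rep("drop-top",278,300,235,260,.078,.1)
rep("charger",155,220,205,295,.005,.03)
rep("charger lugs",155,220,205,295,.0145,.03)
rep("tray",400,475,180,300,.001,.03)
rep("trayrim",400,475,180,300,.012,.03)
rep("vial",318,340,142,170,.066,.09)
rep("cyl",225,248,138,175,.02,.13)
s=pickle.load(open("side0.pkl","rb")); f=s["frame"]
w=cloud(s)
rep("S sampler",240,305,190,245,.058,.075)
rep("S flacon",305,330,200,240,.083,.1)
rep("S dropper",340,360,200,245,.01,.1)
rep("S charger",280,375,275,335,.0145,.03)
rep("S powder",315,340,190,230,.076,.095)
E
```

```text
table 1988 mean [340.4 262.4   1.4] rect [340.6 263.1] [ 93.4 125.7] 0.3 ptp [294. 200.  -4.] [387. 326.   7.]
sampler 3087 mean [693.9 121.2  68.2] rect [696.3 122. ] [132.5 152.1] 5.1 ptp [626.  43.  58.] [767. 200.  75.]
batt 260 mean [612.9 114.3  39.6] rect [612.8 114.1] [39.7 69.2] 4.2 ptp [592.  81.  30.] [635. 150.  45.]
flacon 304 mean [563.7 155.2  91.5] rect [563.9 155.3] [26.3 61.9] 0.5 ptp [551. 124.  83.] [577. 186.  97.]
powder 181 mean [562.5  65.4  85. ] rect [562.8  65.3] [35. 34.] 27.6 ptp [545.  49.  78.] [580.  83.  89.]
dropper 69 mean [489.8 105.2  69.3] rect [490.9 105.4] [19.6 20.2] 45.8 ptp [480.  97.  51.] [501. 117.  90.]
drop-top 14 mean [491.1 105.3  86.9] rect [490.9 105.7] [7.  7.3] 1.1 ptp [487. 102.  82.] [495. 109.  90.]
charger 2589 mean [487.1 364.7  11.3] rect [489.3 365.7] [231.3 162.4] 3.9 ptp [377. 277.   5.] [601. 453.  25.]
charger lugs 284 mean [484.1 365.9  18.5] rect [484.7 368.5] [ 80.8 153.3] 81.5 ptp [409. 318.  15.] [563. 414.  25.]
tray 7205 mean [ 515.4 -270.6    6.3] rect [ 519.8 -274.6] [200.1 308.8] 88.8 ptp [ 367. -378.    1.] [
[... 227 characters left out ...]
  66.] [740.  21.  81.]
cyl 124 mean [714.7 238.   78.2] rect [715.3 238.6] [20.1 17.1] 34.5 ptp [708. 227.  21.] [726. 249. 113.]
S sampler 1517 mean [691.5 132.5  66.6] rect [695.8 124.7] [131.2 242. ] 5.3 ptp [625.   5.  58.] [766. 248.  75.]
S flacon 192 mean [563.2 149.3  89.2] rect [564.2 127.7] [ 26.2 124.1] 0.1 ptp [551.  66.  83.] [577. 190.  93.]
S dropper 206 mean [489.7 113.3  45.3] rect [489.1 111.6] [24.7 19.5] 18.2 ptp [478. 100.  10.] [503. 122.  87.]
S charger 282 mean [483.6 370.1  17.7] rect [487.3 366.1] [ 72.  144.6] 79.1 ptp [411. 319.  15.] [564. 414.  21.]
S powder 245 mean [560.6 121.1  85.8] rect [566.2 119.3] [140.   35.1] 87.1 ptp [546.  50.  76.] [581. 190.  93.]
```

{"name": "play_rows", "arguments": {"steps": [{"az": -8.1}, {"az": -8.1}, {"az": -8.1}, {"az": -8.1}, {"az": -8.1}, {"az": -8.1}, {"az": -8.1}, {"az": -8.1}, {"dz": 0}, {"dz": 0}]}}

```text
invalid input at $.steps[0]: expected keys ax, ay, az, dx, dy, dz, claw
```

```bash
python3 - <<'E'
from h import *
import pickle
c=pickle.load(open("top0.pkl","rb")); R=np.array(c["rotation"]); g=cv2.cvtColor(c["frame"],cv2.COLOR_BGR2HSV)
def ray(u,v,z):
    d=R@np.array([(u-c["cx"])/c["fx"],(v-c["cy"])/c["fy"],1]); o=np.array(c["xyz"]); return (o+d*(z-o[2])/d[2])[:2]*1000
for n,(u0,u1,v0,v1),z in(("charger",(150,225,205,295),.009),("tray",(398,478,180,302),.016)):
    bg=np.median(c["frame"][280:330,200:280].reshape(-1,3),0)
    df=np.abs(c["frame"][v0:v1,u0:u1].astype(int)-bg).max(2)
    m=(df>(25 if n=="charger" else 12)).astype(np.uint8)
    m=cv2.morphologyEx(m,cv2.MORPH_OPEN,np.ones((3,3)))
    cs=max(cv2.findContours(m,0,2)[0],key=cv2.contourArea)[:,0]
    P=np.array([ray(u+u0,v+v0,z) for u,v in cs],np.float32)
    print(n,bg,cv2.minAreaRect(P),cv2.boundingRect(cs))
    if n=="charger":  # dark pad
        m=(c["frame"][v0:v1,u0:u1].max(2)<35).astype(np.uint8); cs=max(cv2.findContours(m,0,2)[0],key=cv2.contourArea)[:,0]
        P=np.array([ray(u+u0,v+v0,z) for u,v in cs],np.float32); print("pad",cv2.minAreaRect(P))
s=sense(); print(s["tcp_pos"],s["ee_rot"],s["joints"])
E
```

```text
charger [ 97.  98. 102.] ((487.15673828125, 364.54754638671875), (97.07274627685547, 164.60003662109375), 78.7905044555664) (11, 10, 52, 70)
pad ((488.4308776855469, 368.2281494140625), (55.819339752197266, 128.99444580078125), 78.48464965820312)
tray [ 97.  98. 102.] ((509.89788818359375, -276.86444091796875), (248.0078125, 107.4504623413086), 3.0500617027282715) (17, 14, 52, 98)
[ 0.26589825 -0.56505468  0.23558507] [[-9.04908526e-01 -4.25605106e-01 -9.23358544e-04]
 [-4.25606094e-01  9.04906931e-01  1.70297125e-03]
 [ 1.10760285e-04  1.93402023e-03 -9.99998124e-01]] [-4.99842199e+01  2.20852199e+01  3.87676231e-01 -2.38979529e-02
 -6.84112037e+01 -1.48179387e+01]
```

{"name": "play_rows", "arguments": {"steps": [{"ax": 0, "ay": 0, "az": -8.1, "dx": 0, "dy": 0, "dz": 0, "claw": 87}, {"ax": 0, "ay": 0, "az": -8.1, "dx": 0, "dy": 0, "dz": 0, "claw": 87}, {"ax": 0, "ay": 0, "az": -8.1, "dx": 0, "dy": 0, "dz": 0, "claw": 87}, {"ax": 0, "ay": 0, "az": -8.1, "dx": 0, "dy": 0, "dz": 0, "claw": 87}, {"ax": 0, "ay": 0, "az": -8.1, "dx": 0, "dy": 0, "dz": 0, "claw": 87}, {"ax": 0, "ay": 0, "az": -8.1, "dx": 0, "dy": 0, "dz": 0, "claw": 87}, {"ax": 0, "ay": 0, "az": -8.1, "dx": 0, "dy": 0, "dz": 0, "claw": 87}, {"ax": 0, "ay": 0, "az": -8.1, "dx": 0, "dy": 0, "dz": 0, "claw": 60}, {"ax": 0, "ay": 0, "az": 0, "dx": 0, "dy": 0, "dz": 0, "claw": 60}, {"ax": 0, "ay": 0, "az": 0, "dx": 0, "dy": 0, "dz": 0, "claw": 60}]}}

```text
time_s: 1.1
tcp_pos: [0.266, -0.5653, 0.2361]
ee_rot: [[-0.003, -1.0, -0.0], [-1.0, 0.003, 0.001], [-0.001, 0.0, -1.0]]
wrist_force: [-0.6, -0.6, 0.8]
gripper_width: 0.807
gripper_force: 0.0
```

{"name": "play_rows", "arguments": {"steps": [{"ax": 0, "ay": 0, "az": 0, "dx": -40, "dy": -16, "dz": 0, "claw": 60}, {"ax": 0, "ay": 0, "az": 0, "dx": -40, "dy": -16, "dz": 0, "claw": 60}, {"ax": 0, "ay": 0, "az": 0, "dx": -40, "dy": -16, "dz": 0, "claw": 60}, {"ax": 0, "ay": 0, "az": 0, "dx": -40, "dy": -16, "dz": 0, "claw": 60}, {"ax": 0, "ay": 0, "az": 0, "dx": -40, "dy": -16, "dz": 0, "claw": 60}, {"ax": 0, "ay": 0, "az": 0, "dx": -40, "dy": -16, "dz": 0, "claw": 60}, {"ax": 0, "ay": 0, "az": 0, "dx": -40, "dy": -16, "dz": 0, "claw": 60}, {"ax": 0, "ay": 0, "az": 0, "dx": -40, "dy": -16, "dz": 0, "claw": 60}, {"ax": 0, "ay": 0, "az": 0, "dx": -40, "dy": -16, "dz": 0, "claw": 60}, {"ax": 0, "ay": 0, "az": 0, "dx": -40, "dy": -16, "dz": 0, "claw": 60}, {"ax": 0, "ay": 0, "az": 0, "dx": -40, "dy": -16, "dz": 0, "claw": 60}, {"ax": 0, "ay": 0, "az": 0, "dx": -40, "dy": -16, "dz": 0, "claw": 60}, {"ax": 0, "ay": 0, "az": 0, "dx": -40, "dy": -16, "dz": 0, "claw": 60}, {"ax": 0, "ay": 0, "az": 0, "dx": -40, "dy": -16, "dz": 0, "claw": 60}, {"ax": 0, "ay": 0, "az": 0, "dx": -40, "dy": -16, "dz": 0, "claw": 60}, {"ax": 0, "ay": 0, "az": 0, "dx": -40, "dy": -16, "dz": 0, "claw": 60}, {"ax": 0, "ay": 0, "az": 0, "dx": -40, "dy": -16, "dz": 0, "claw": 60}, {"ax": 0, "ay": 0, "az": 0, "dx": -40, "dy": -16, "dz": 0, "claw": 60}, {"ax": 0, "ay": 0, "az": 0, "dx": 0, "dy": 0, "dz": 0, "claw": 60}, {"ax": 0, "ay": 0, "az": 0, "dx": 0, "dy": 0, "dz": 0, "claw": 60}]}}

```text
time_s: 3.1
tcp_pos: [0.5539, 0.1551, 0.2358]
ee_rot: [[-0.0, -1.0, -0.001], [-1.0, 0.0, -0.001], [0.001, 0.001, -1.0]]
wrist_force: [-0.1, 0.4, 0.2]
gripper_width: 0.69
gripper_force: 0.0
```

{"name": "play_rows", "arguments": {"steps": [{"ax": 0, "ay": 0, "az": 0, "dx": 0, "dy": -10, "dz": 34, "claw": 60}, {"ax": 0, "ay": 0, "az": 0, "dx": 0, "dy": 0, "dz": 34, "claw": 60}, {"ax": 0, "ay": 0, "az": 0, "dx": 0, "dy": 0, "dz": 34, "claw": 60}, {"ax": 0, "ay": 0, "az": 0, "dx": 0, "dy": 0, "dz": 34, "claw": 60}, {"ax": 0, "ay": 0, "az": 0, "dx": 0, "dy": 0, "dz": 20, "claw": 60}, {"ax": 0, "ay": 0, "az": 0, "dx": 0, "dy": 0, "dz": 13, "claw": 60}, {"ax": 0, "ay": 0, "az": 0, "dx": 0, "dy": 0, "dz": 0, "claw": 60}, {"ax": 0, "ay": 0, "az": 0, "dx": 0, "dy": 0, "dz": 0, "claw": 20}, {"ax": 0, "ay": 0, "az": 0, "dx": 0, "dy": 0, "dz": 0, "claw": 20}, {"ax": 0, "ay": 0, "az": 0, "dx": 0, "dy": 0, "dz": 0, "claw": 20}, {"ax": 0, "ay": 0, "az": 0, "dx": 0, "dy": 0, "dz": 0, "claw": 20}, {"ax": 0, "ay": 0, "az": 0, "dx": 0, "dy": 0, "dz": 0, "claw": 20}, {"ax": 0, "ay": 0, "az": 0, "dx": 0, "dy": 0, "dz": 0, "claw": 20}, {"ax": 0, "ay": 0, "az": 0, "dx": 0, "dy": 0, "dz": 0, "claw": 20}]}}

```text
time_s: 4.5
tcp_pos: [0.5642, 0.1546, 0.0679]
ee_rot: [[0.0, -1.0, 0.0], [-1.0, -0.0, 0.0], [-0.0, -0.0, -1.0]]
wrist_force: [-1.3, -0.1, 3.4]
gripper_width: 0.292
gripper_force: 29.8
```

```bash
python3 - <<'E'
from h import *
import pickle
c=pickle.load(open("top0.pkl","rb")); w=cloud(c).reshape(-1,3)
for x in np.arange(.4,.76,.04):
    print(round(x,2),[int(1000*np.nanmax(np.r_[0,w[(abs(w[:,0]-x)<.02)&(abs(w[:,1]-y)<.02)][:,2]])) for y in np.arange(-.4,.3,.04)])
E
```

```text
0.4 [6, 5, 22, 20, 24, 21, 5, 6, 6, 7, 6, 6, 6, 6, 6, 6, 6, 6]
0.44 [6, 5, 21, 8, 9, 22, 6, 7, 5, 6, 6, 5, 5, 6, 6, 5, 6, 5]
0.48 [7, 6, 22, 9, 8, 22, 7, 6, 6, 7, 8, 6, 69, 90, 6, 6, 5, 5]
0.52 [6, 7, 23, 10, 9, 22, 6, 7, 6, 7, 6, 6, 6, 65, 7, 8, 6, 5]
0.56 [6, 7, 21, 9, 10, 22, 6, 6, 6, 6, 5, 88, 88, 96, 96, 93, 5, 7]
0.6 [6, 5, 23, 11, 9, 21, 6, 96, 97, 6, 5, 6, 87, 44, 6, 7, 6, 7]
0.64 [6, 7, 23, 21, 21, 92, 93, 97, 98, 7, 6, 71, 72, 73, 74, 71, 7, 7]
0.68 [6, 5, 7, 42, 38, 130, 138, 97, 96, 7, 8, 72, 74, 75, 76, 73, 14, 6]
0.72 [5, 6, 58, 79, 89, 132, 124, 91, 6, 7, 80, 72, 73, 74, 76, 72, 112, 5]
```

{"name": "play_rows", "arguments": {"steps": [{"ax": 0, "ay": 0, "az": 0, "dx": 0, "dy": 0, "dz": -10, "claw": 20}, {"ax": 0, "ay": 0, "az": 0, "dx": 0, "dy": 0, "dz": -30, "claw": 20}, {"ax": 0, "ay": 0, "az": 0, "dx": 0, "dy": 0, "dz": -30, "claw": 20}, {"ax": 0, "ay": 0, "az": 0, "dx": 0, "dy": 0, "dz": -30, "claw": 20}, {"ax": 0, "ay": 0, "az": 0, "dx": 0, "dy": 0, "dz": -30, "claw": 20}, {"ax": 0, "ay": 0, "az": 0, "dx": 0, "dy": 0, "dz": 0, "claw": 20}]}}

```text
time_s: 5.1
tcp_pos: [0.5666, 0.1554, 0.2031]
ee_rot: [[0.001, -1.0, 0.01], [-1.0, -0.001, 0.004], [-0.004, -0.01, -1.0]]
wrist_force: [0.9, 0.2, -0.8]
gripper_width: 0.291
gripper_force: 29.8
```

{"name": "play_rows", "arguments": {"steps": [{"ax": 0, "ay": 0, "az": 0, "dx": 20, "dy": 0, "dz": 0, "claw": 20}, {"ax": 0, "ay": 0, "az": 0, "dx": 39, "dy": 4, "dz": 0, "claw": 20}, {"ax": 0, "ay": 0, "az": 0, "dx": 39, "dy": 0, "dz": 0, "claw": 20}, {"ax": 0, "ay": 0, "az": 0, "dx": 39, "dy": 0, "dz": 0, "claw": 20}, {"ax": 0, "ay": 0, "az": 0, "dx": 39, "dy": 0, "dz": 0, "claw": 20}, {"ax": 0, "ay": 0, "az": 0, "dx": 39, "dy": 0, "dz": 0, "claw": 20}, {"ax": 0, "ay": 0, "az": 0, "dx": 39, "dy": 0, "dz": 0, "claw": 20}, {"ax": 0, "ay": 0, "az": 0, "dx": 39, "dy": 0, "dz": 0, "claw": 20}, {"ax": 0, "ay": 0, "az": 0, "dx": 39, "dy": 0, "dz": 0, "claw": 20}, {"ax": 0, "ay": 0, "az": 0, "dx": 39, "dy": 0, "dz": 0, "claw": 20}, {"ax": 0, "ay": 0, "az": 0, "dx": 39, "dy": 0, "dz": 0, "claw": 20}, {"ax": 0, "ay": 0, "az": 0, "dx": 20, "dy": 0, "dz": 0, "claw": 20}, {"ax": 0, "ay": 0, "az": 0, "dx": 0, "dy": 0, "dz": 0, "claw": 20}, {"ax": 0, "ay": 0, "az": 0, "dx": 0, "dy": 0, "dz": 0, "claw": 20}, {"ax": 0, "ay": 0, "az": 0, "dx": 0, "dy": 0, "dz": 0, "claw": 20}]}}

```text
time_s: 6.6
tcp_pos: [0.5599, -0.2746, 0.1972]
ee_rot: [[0.001, -1.0, -0.001], [-1.0, -0.001, 0.001], [-0.001, 0.001, -1.0]]
wrist_force: [0.1, -0.2, -1.5]
gripper_width: 0.294
gripper_force: 29.8
```

{"name": "play_rows", "arguments": {"steps": [{"ax": 0, "ay": 0, "az": 0, "dx": 0, "dy": 0, "dz": 30, "claw": 20}, {"ax": 0, "ay": 0, "az": 0, "dx": 0, "dy": 0, "dz": 30, "claw": 20}, {"ax": 0, "ay": 0, "az": 0, "dx": 0, "dy": 0, "dz": 30, "claw": 20}, {"ax": 0, "ay": 0, "az": 0, "dx": 0, "dy": 0, "dz": 20, "claw": 20}, {"ax": 0, "ay": 0, "az": 0, "dx": 0, "dy": 0, "dz": 8, "claw": 20}, {"ax": 0, "ay": 0, "az": 0, "dx": 0, "dy": 0, "dz": 4, "claw": 20}, {"ax": 0, "ay": 0, "az": 0, "dx": 0, "dy": 0, "dz": 3, "claw": 20}, {"ax": 0, "ay": 0, "az": 0, "dx": 0, "dy": 0, "dz": 0, "claw": 20}, {"ax": 0, "ay": 0, "az": 0, "dx": 0, "dy": 0, "dz": 0, "claw": 20}]}}

```text
time_s: 7.5
tcp_pos: [0.5607, -0.2756, 0.0736]
ee_rot: [[0.0, -1.0, 0.002], [-1.0, -0.0, -0.001], [0.001, -0.002, -1.0]]
wrist_force: [-0.0, 1.3, -1.6]
gripper_width: 0.292
gripper_force: 29.8
```

{"name": "play_rows", "arguments": {"steps": [{"ax": 0, "ay": 0, "az": 0, "dx": 0, "dy": 0, "dz": 1.5, "claw": 20}, {"ax": 0, "ay": 0, "az": 0, "dx": 0, "dy": 0, "dz": 1, "claw": 20}, {"ax": 0, "ay": 0, "az": 0, "dx": 0, "dy": 0, "dz": 0, "claw": 20}, {"ax": 0, "ay": 0, "az": 0, "dx": 0, "dy": 0, "dz": 0, "claw": 50}, {"ax": 0, "ay": 0, "az": 0, "dx": 0, "dy": 0, "dz": 0, "claw": 50}, {"ax": 0, "ay": 0, "az": 0, "dx": 0, "dy": 0, "dz": 0, "claw": 50}, {"ax": 0, "ay": 0, "az": 0, "dx": 0, "dy": 0, "dz": 0, "claw": 50}, {"ax": 0, "ay": 0, "az": 0, "dx": 0, "dy": 0, "dz": -10, "claw": 50}, {"ax": 0, "ay": 0, "az": 0, "dx": 0, "dy": 0, "dz": -40, "claw": 50}, {"ax": 0, "ay": 0, "az": 0, "dx": 0, "dy": 0, "dz": -40, "claw": 50}, {"ax": 0, "ay": 0, "az": 0, "dx": 0, "dy": 0, "dz": -35, "claw": 50}, {"ax": 0, "ay": 0, "az": 0, "dx": 0, "dy": 0, "dz": 0, "claw": 50}]}}

```text
time_s: 8.7
tcp_pos: [0.5633, -0.2768, 0.2026]
ee_rot: [[0.001, -1.0, 0.013], [-1.0, -0.001, -0.005], [0.005, -0.013, -1.0]]
wrist_force: [0.5, -0.3, 0.7]
gripper_width: 0.574
gripper_force: 0.0
```

{"name": "play_rows", "arguments": {"steps": [{"ax": 0, "ay": 0, "az": 0, "dx": -38, "dy": 0, "dz": 0, "claw": 58}, {"ax": 0, "ay": 0, "az": 0, "dx": -38, "dy": 0, "dz": 0, "claw": 58}, {"ax": 0, "ay": 0, "az": 0, "dx": -38, "dy": 0, "dz": 0, "claw": 58}, {"ax": 0, "ay": 0, "az": 0, "dx": -38, "dy": 0, "dz": 0, "claw": 58}, {"ax": 0, "ay": 0, "az": 0, "dx": -38, "dy": 0, "dz": 0, "claw": 58}, {"ax": 0, "ay": 0, "az": 0, "dx": -38, "dy": 0, "dz": 0, "claw": 58}, {"ax": 0, "ay": 0, "az": 0, "dx": -38, "dy": 0, "dz": 0, "claw": 58}, {"ax": 0, "ay": 0, "az": 0, "dx": -38, "dy": 0, "dz": 0, "claw": 58}, {"ax": 0, "ay": 0, "az": 0, "dx": -37, "dy": -2, "dz": 0, "claw": 58}, {"ax": 0, "ay": 0, "az": 0, "dx": 0, "dy": 0, "dz": 0, "claw": 58}, {"ax": 0, "ay": 0, "az": 0, "dx": 0, "dy": 0, "dz": 0, "claw": 58}, {"ax": 0, "ay": 0, "az": 0, "dx": 0, "dy": 0, "dz": 0, "claw": 58}]}}

```text
time_s: 9.9
tcp_pos: [0.5619, 0.0648, 0.195]
ee_rot: [[-0.001, -1.0, -0.0], [-1.0, 0.001, -0.0], [0.0, 0.0, -1.0]]
wrist_force: [-0.3, -1.2, -0.0]
gripper_width: 0.668
gripper_force: 0.0
```

{"name": "play_rows", "arguments": {"steps": [{"ax": 0, "ay": 0, "az": 0, "dx": 0, "dy": 0, "dz": 34, "claw": 60}, {"ax": 0, "ay": 0, "az": 0, "dx": 0, "dy": 0, "dz": 34, "claw": 60}, {"ax": 0, "ay": 0, "az": 0, "dx": 0, "dy": 0, "dz": 34, "claw": 60}, {"ax": 0, "ay": 0, "az": 0, "dx": 0, "dy": 0, "dz": 28, "claw": 60}, {"ax": 0, "ay": 0, "az": 0, "dx": 0, "dy": 0, "dz": 20, "claw": 60}, {"ax": 0, "ay": 0, "az": 0, "dx": 0, "dy": 0, "dz": 0, "claw": 60}, {"ax": 0, "ay": 0, "az": 0, "dx": 0, "dy": 0, "dz": 0, "claw": 60}, {"ax": 0, "ay": 0, "az": 0, "dx": 0, "dy": 0, "dz": 0, "claw": 30}, {"ax": 0, "ay": 0, "az": 0, "dx": 0, "dy": 0, "dz": 0, "claw": 30}, {"ax": 0, "ay": 0, "az": 0, "dx": 0, "dy": 0, "dz": 0, "claw": 30}, {"ax": 0, "ay": 0, "az": 0, "dx": 0, "dy": 0, "dz": 0, "claw": 30}, {"ax": 0, "ay": 0, "az": 0, "dx": 0, "dy": 0, "dz": 0, "claw": 30}, {"ax": 0, "ay": 0, "az": 0, "dx": 0, "dy": 0, "dz": 0, "claw": 30}]}}

```text
time_s: 11.2
tcp_pos: [0.5624, 0.0657, 0.0458]
ee_rot: [[0.0, -1.0, 0.001], [-1.0, -0.0, 0.0], [-0.0, -0.001, -1.0]]
wrist_force: [-1.5, 0.5, 4.5]
gripper_width: 0.41
gripper_force: 30.0
```

{"name": "play_rows", "arguments": {"steps": [{"ax": 0, "ay": 0, "az": 0, "dx": 0, "dy": 0, "dz": -10, "claw": 30}, {"ax": 0, "ay": 0, "az": 0, "dx": 0, "dy": 0, "dz": -35, "claw": 30}, {"ax": 0, "ay": 0, "az": 0, "dx": 0, "dy": 0, "dz": -35, "claw": 30}, {"ax": 0, "ay": 0, "az": 0, "dx": 0, "dy": 0, "dz": -35, "claw": 30}, {"ax": 0, "ay": 0, "az": 0, "dx": 20, "dy": 4, "dz": 0, "claw": 30}, {"ax": 0, "ay": 0, "az": 0, "dx": 38, "dy": 8, "dz": 0, "claw": 30}, {"ax": 0, "ay": 0, "az": 0, "dx": 38, "dy": 8, "dz": 0, "claw": 30}, {"ax": 0, "ay": 0, "az": 0, "dx": 38, "dy": 8, "dz": 0, "claw": 30}, {"ax": 0, "ay": 0, "az": 0, "dx": 38, "dy": 8, "dz": 0, "claw": 30}, {"ax": 0, "ay": 0, "az": 0, "dx": 38, "dy": 8, "dz": 0, "claw": 30}, {"ax": 0, "ay": 0, "az": 0, "dx": 38, "dy": 8, "dz": 0, "claw": 30}, {"ax": 0, "ay": 0, "az": 0, "dx": 38, "dy": 8, "dz": 0, "claw": 30}, {"ax": 0, "ay": 0, "az": 0, "dx": 38, "dy": 8, "dz": 0, "claw": 30}, {"ax": 0, "ay": 0, "az": 0, "dx": 17, "dy": 0, "dz": 0, "claw": 30}, {"ax": 0, "ay": 0, "az": 0, "dx": 0, "dy": 0, "dz": 0, "claw": 30}, {"ax": 0, "ay": 0, "az": 0, "dx": 0, "dy": 0, "dz": 0, "claw": 30}, {"ax": 0, "ay": 0, "az": 0, "dx": 0, "dy": 0, "dz": 0, "claw": 30}]}}

```text
time_s: 12.9
tcp_pos: [0.4941, -0.2747, 0.1601]
ee_rot: [[0.001, -1.0, -0.0], [-1.0, -0.001, 0.0], [-0.0, 0.0, -1.0]]
wrist_force: [-0.7, 0.8, -0.4]
gripper_width: 0.415
gripper_force: 29.9
```

```bash
python3 - <<'E'
from h import *
c=capture("side"); cv2.imwrite("pics/s1.png",c["frame"][50:300,180:500])
w=cloud(c).reshape(-1,3)
p=w[(w[:,0]>.53)&(w[:,0]<.6)&(w[:,1]<-.22)&(w[:,1]>-.33)&(w[:,2]>.085)&(w[:,2]<.11)]
print(len(p),p.mean(0),p.min(0),p.max(0)); print(sense()["tcp_pos"])
E
```

```text
70 [ 0.56051224 -0.26735505  0.09215848] [ 0.54851303 -0.31005502  0.08503514] [ 0.57413443 -0.24225612  0.09517028]
[ 0.49422075 -0.27458861  0.16013554]
```

{"name": "play_rows", "arguments": {"steps": [{"ax": 0, "ay": 0, "az": 0, "dx": 0, "dy": 0, "dz": 30, "claw": 30}, {"ax": 0, "ay": 0, "az": 0, "dx": 0, "dy": 0, "dz": 30, "claw": 30}, {"ax": 0, "ay": 0, "az": 0, "dx": 0, "dy": 0, "dz": 28, "claw": 30}, {"ax": 0, "ay": 0, "az": 0, "dx": 0, "dy": 0, "dz": 14, "claw": 30}, {"ax": 0, "ay": 0, "az": 0, "dx": 0, "dy": 0, "dz": 6, "claw": 30}, {"ax": 0, "ay": 0, "az": 0, "dx": 0, "dy": 0, "dz": 2, "claw": 30}, {"ax": 0, "ay": 0, "az": 0, "dx": 0, "dy": 0, "dz": 0.5, "claw": 30}, {"ax": 0, "ay": 0, "az": 0, "dx": 0, "dy": 0, "dz": 0, "claw": 30}, {"ax": 0, "ay": 0, "az": 0, "dx": 0, "dy": 0, "dz": 0, "claw": 54}, {"ax": 0, "ay": 0, "az": 0, "dx": 0, "dy": 0, "dz": 0, "claw": 54}, {"ax": 0, "ay": 0, "az": 0, "dx": 0, "dy": 0, "dz": 0, "claw": 54}, {"ax": 0, "ay": 0, "az": 0, "dx": 0, "dy": 0, "dz": 0, "claw": 54}, {"ax": 0, "ay": 0, "az": 0, "dx": 0, "dy": 0, "dz": -10, "claw": 54}, {"ax": 0, "ay": 0, "az": 0, "dx": 0, "dy": 0, "dz": -30, "claw": 54}, {"ax": 0, "ay": 0, "az": 0, "dx": 0, "dy": 0, "dz": -35, "claw": 54}, {"ax": 0, "ay": 0, "az": 0, "dx": 0, "dy": 0, "dz": -35, "claw": 54}, {"ax": 0, "ay": 0, "az": 0, "dx": 0, "dy": 0, "dz": 0, "claw": 54}]}}

```text
time_s: 14.65
tcp_pos: [0.4974, -0.2768, 0.1661]
ee_rot: [[0.001, -1.0, 0.012], [-1.0, -0.001, -0.005], [0.005, -0.012, -1.0]]
wrist_force: [0.4, -0.0, 0.2]
gripper_width: 0.621
gripper_force: 0.0
```

{"name": "play_rows", "arguments": {"steps": [{"ax": 0, "ay": 0, "az": 0, "dx": -38, "dy": 0, "dz": 0, "claw": 54}, {"ax": 0, "ay": 0, "az": 0, "dx": -38, "dy": 0, "dz": 0, "claw": 54}, {"ax": 0, "ay": 0, "az": 0, "dx": -38, "dy": 0, "dz": 0, "claw": 54}, {"ax": 0, "ay": 0, "az": 0, "dx": -38, "dy": 0, "dz": 0, "claw": 54}, {"ax": 0, "ay": 0, "az": 0, "dx": -38, "dy": 0, "dz": 0, "claw": 54}, {"ax": 0, "ay": 0, "az": 0, "dx": -38, "dy": 0, "dz": 0, "claw": 54}, {"ax": 0, "ay": 0, "az": 0, "dx": -38, "dy": 0, "dz": 0, "claw": 54}, {"ax": 0, "ay": 0, "az": 0, "dx": -38, "dy": 0, "dz": 0, "claw": 54}, {"ax": 0, "ay": 0, "az": 0, "dx": -38, "dy": 0, "dz": 0, "claw": 54}, {"ax": 0, "ay": 0, "az": 0, "dx": -38, "dy": 3, "dz": 0, "claw": 54}, {"ax": 0, "ay": 0, "az": 0, "dx": 0, "dy": 0, "dz": 0, "claw": 54}, {"ax": 0, "ay": 0, "az": 0, "dx": 0, "dy": 0, "dz": 0, "claw": 54}, {"ax": 0, "ay": 0, "az": 0, "dx": 0, "dy": 0, "dz": 0, "claw": 54}]}}

```text
time_s: 15.95
tcp_pos: [0.4909, 0.1038, 0.1595]
ee_rot: [[-0.001, -1.0, -0.0], [-1.0, 0.001, -0.0], [0.0, 0.0, -1.0]]
wrist_force: [0.3, -0.3, -0.5]
gripper_width: 0.619
gripper_force: 0.0
```

{"name": "play_rows", "arguments": {"steps": [{"ax": 0, "ay": 0, "az": 0, "dx": -2, "dy": 0, "dz": 34, "claw": 54}, {"ax": 0, "ay": 0, "az": 0, "dx": 0, "dy": 0, "dz": 34, "claw": 54}, {"ax": 0, "ay": 0, "az": 0, "dx": 0, "dy": 0, "dz": 30, "claw": 54}, {"ax": 0, "ay": 0, "az": 0, "dx": 0, "dy": 0, "dz": 20, "claw": 54}, {"ax": 0, "ay": 0, "az": 0, "dx": 0, "dy": 0, "dz": 0, "claw": 54}, {"ax": 0, "ay": 0, "az": 0, "dx": 0, "dy": 0, "dz": 0, "claw": 54}, {"ax": 0, "ay": 0, "az": 0, "dx": 0, "dy": 0, "dz": 0, "claw": 18}, {"ax": 0, "ay": 0, "az": 0, "dx": 0, "dy": 0, "dz": 0, "claw": 18}, {"ax": 0, "ay": 0, "az": 0, "dx": 0, "dy": 0, "dz": 0, "claw": 18}, {"ax": 0, "ay": 0, "az": 0, "dx": 0, "dy": 0, "dz": 0, "claw": 18}, {"ax": 0, "ay": 0, "az": 0, "dx": 0, "dy": 0, "dz": 0, "claw": 18}, {"ax": 0, "ay": 0, "az": 0, "dx": 0, "dy": 0, "dz": 0, "claw": 18}]}}

```text
time_s: 17.15
tcp_pos: [0.4913, 0.1066, 0.0419]
ee_rot: [[0.0, -1.0, 0.001], [-1.0, -0.0, 0.0], [-0.0, -0.001, -1.0]]
wrist_force: [-0.3, 0.3, 3.4]
gripper_width: 0.269
gripper_force: 29.8
```

{"name": "play_rows", "arguments": {"steps": [{"ax": 0, "ay": 0, "az": 0, "dx": 0, "dy": 0, "dz": -10, "claw": 18}, {"ax": 0, "ay": 0, "az": 0, "dx": 0, "dy": 0, "dz": -35, "claw": 18}, {"ax": 0, "ay": 0, "az": 0, "dx": 0, "dy": 0, "dz": -35, "claw": 18}, {"ax": 0, "ay": 0, "az": 0, "dx": 0, "dy": 0, "dz": -35, "claw": 18}, {"ax": 0, "ay": 0, "az": 0, "dx": 20, "dy": 8, "dz": 0, "claw": 18}, {"ax": 0, "ay": 0, "az": 0, "dx": 38, "dy": 8, "dz": 0, "claw": 18}, {"ax": 0, "ay": 0, "az": 0, "dx": 38, "dy": 8, "dz": 0, "claw": 18}, {"ax": 0, "ay": 0, "az": 0, "dx": 38, "dy": 8, "dz": 0, "claw": 18}, {"ax": 0, "ay": 0, "az": 0, "dx": 38, "dy": 8, "dz": 0, "claw": 18}, {"ax": 0, "ay": 0, "az": 0, "dx": 38, "dy": 8, "dz": 0, "claw": 18}, {"ax": 0, "ay": 0, "az": 0, "dx": 38, "dy": 8, "dz": 0, "claw": 18}, {"ax": 0, "ay": 0, "az": 0, "dx": 38, "dy": 0, "dz": 0, "claw": 18}, {"ax": 0, "ay": 0, "az": 0, "dx": 38, "dy": 0, "dz": 0, "claw": 18}, {"ax": 0, "ay": 0, "az": 0, "dx": 38, "dy": 0, "dz": 0, "claw": 18}, {"ax": 0, "ay": 0, "az": 0, "dx": 20, "dy": 0, "dz": 0, "claw": 18}, {"ax": 0, "ay": 0, "az": 0, "dx": 0, "dy": 0, "dz": 0, "claw": 18}, {"ax": 0, "ay": 0, "az": 0, "dx": 0, "dy": 0, "dz": 0, "claw": 18}, {"ax": 0, "ay": 0, "az": 0, "dx": 0, "dy": 0, "dz": 0, "claw": 18}]}}

```text
time_s: 18.95
tcp_pos: [0.4347, -0.2747, 0.1565]
ee_rot: [[0.001, -1.0, -0.001], [-1.0, -0.001, 0.0], [-0.0, 0.001, -1.0]]
wrist_force: [0.5, -0.2, 0.2]
gripper_width: 0.275
gripper_force: 29.8
```

{"name": "play_rows", "arguments": {"steps": [{"ax": 0, "ay": 0, "az": 0, "dx": 0, "dy": 0, "dz": 30, "claw": 18}, {"ax": 0, "ay": 0, "az": 0, "dx": 0, "dy": 0, "dz": 30, "claw": 18}, {"ax": 0, "ay": 0, "az": 0, "dx": 0, "dy": 0, "dz": 28, "claw": 18}, {"ax": 0, "ay": 0, "az": 0, "dx": 0, "dy": 0, "dz": 14, "claw": 18}, {"ax": 0, "ay": 0, "az": 0, "dx": 0, "dy": 0, "dz": 6, "claw": 18}, {"ax": 0, "ay": 0, "az": 0, "dx": 0, "dy": 0, "dz": 2, "claw": 18}, {"ax": 0, "ay": 0, "az": 0, "dx": 0, "dy": 0, "dz": 1, "claw": 18}, {"ax": 0, "ay": 0, "az": 0, "dx": 0, "dy": 0, "dz": 0, "claw": 18}, {"ax": 0, "ay": 0, "az": 0, "dx": 0, "dy": 0, "dz": 0, "claw": 38}, {"ax": 0, "ay": 0, "az": 0, "dx": 0, "dy": 0, "dz": 0, "claw": 38}, {"ax": 0, "ay": 0, "az": 0, "dx": 0, "dy": 0, "dz": 0, "claw": 38}, {"ax": 0, "ay": 0, "az": 0, "dx": 0, "dy": 0, "dz": 0, "claw": 38}, {"ax": 0, "ay": 0, "az": 0, "dx": 0, "dy": 0, "dz": -10, "claw": 38}, {"ax": 0, "ay": 0, "az": 0, "dx": 0, "dy": 0, "dz": -30, "claw": 38}, {"ax": 0, "ay": 0, "az": 0, "dx": 0, "dy": 0, "dz": -35, "claw": 38}, {"ax": 0, "ay": 0, "az": 0, "dx": 0, "dy": 0, "dz": -35, "claw": 38}, {"ax": 0, "ay": 0, "az": 0, "dx": 0, "dy": 0, "dz": 0, "claw": 38}]}}

```text
time_s: 20.65
tcp_pos: [0.4384, -0.2768, 0.1616]
ee_rot: [[0.001, -1.0, 0.011], [-1.0, -0.001, -0.005], [0.005, -0.011, -1.0]]
wrist_force: [0.5, 0.4, 0.2]
gripper_width: 0.435
gripper_force: 0.0
```

{"name": "play_rows", "arguments": {"steps": [{"ax": 0, "ay": 0, "az": 0, "dx": -38, "dy": 0, "dz": 0, "claw": 0}, {"ax": 0, "ay": 0, "az": 0, "dx": -38, "dy": 0, "dz": 0, "claw": 0}, {"ax": 0, "ay": 0, "az": 0, "dx": -38, "dy": 0, "dz": 0, "claw": 0}, {"ax": 0, "ay": 0, "az": 0, "dx": -38, "dy": 0, "dz": 0, "claw": 0}, {"ax": 0, "ay": 0, "az": 0, "dx": -38, "dy": 0, "dz": 0, "claw": 0}, {"ax": 0, "ay": 0, "az": 0, "dx": -38, "dy": 0, "dz": 0, "claw": 0}, {"ax": 0, "ay": 0, "az": 0, "dx": -38, "dy": 0, "dz": 0, "claw": 0}, {"ax": 0, "ay": 0, "az": 0, "dx": -38, "dy": -10, "dz": 0, "claw": 0}, {"ax": 0, "ay": 0, "az": 0, "dx": -38, "dy": -20, "dz": 0, "claw": 0}, {"ax": 0, "ay": 0, "az": 0, "dx": -38, "dy": -20, "dz": 0, "claw": 0}, {"ax": 0, "ay": 0, "az": -5, "dx": 0, "dy": 0, "dz": 0, "claw": 0}, {"ax": 0, "ay": 0, "az": 0, "dx": 0, "dy": 0, "dz": 0, "claw": 0}, {"ax": 0, "ay": 0, "az": 0, "dx": 0, "dy": 0, "dz": 0, "claw": 0}, {"ax": 0, "ay": 0, "az": 0, "dx": 0, "dy": 0, "dz": 0, "claw": 0}]}}

```text
time_s: 22.05
tcp_pos: [0.4846, 0.1037, 0.1556]
ee_rot: [[0.085, -0.996, -0.0], [-0.996, -0.085, -0.0], [0.0, 0.0, -1.0]]
wrist_force: [-0.2, 0.0, -0.6]
gripper_width: 0.004
gripper_force: 0.0
```

```bash
python3 - <<'E'
from h import *
import pickle
c=capture("top"); f=c["frame"]; pickle.dump(c,open("top1.pkl","wb"))
cv2.imwrite("pics/t1.png",cv2.resize(np.hstack([f[130:310,230:330],f[130:310,390:490]]),None,fx=3,fy=3))
w=cloud(c).reshape(-1,3)
for n,x,y,z in(("fl",.56,-.275,.087),("po",.495,-.275,.078),("dr",.435,-.275,.075)):
    p=w[(abs(w[:,0]-x)<.035)&(abs(w[:,1]-y)<.045)&(w[:,2]>z)&(w[:,2]<z+.03)]; print(n,len(p),p.mean(0).round(4) if len(p) else "",np.ptp(p,0) if len(p) else "")
s=sense();print(s["tcp_pos"],s["ee_rot"].round(3).tolist())
E
```

```text
fl 306 [ 0.5603 -0.2739  0.0943] [0.02652548 0.06315614 0.01192171]
po 208 [ 0.4952 -0.2741  0.0874] [0.0349292  0.0351537  0.01505713]
dr 22 [ 0.4355 -0.2741  0.0877] [0.00699389 0.00860809 0.0187397 ]
[0.48472017 0.10370197 0.15568808] [[0.085, -0.996, -0.0], [-0.996, -0.085, 0.0], [-0.0, 0.0, -1.0]]
```

{"name": "play_rows", "arguments": {"steps": [{"ax": 0, "ay": 0, "az": 0, "dx": 0, "dy": -33, "dz": 0, "claw": 0}, {"ax": 0, "ay": 0, "az": 0, "dx": 0, "dy": -34, "dz": 0, "claw": 0}, {"ax": 0, "ay": 0, "az": 0, "dx": 0, "dy": 0, "dz": 30, "claw": 0}, {"ax": 0, "ay": 0, "az": 0, "dx": 0, "dy": 0, "dz": 30, "claw": 0}, {"ax": 0, "ay": 0, "az": 0, "dx": 0, "dy": 0, "dz": 30, "claw": 0}, {"ax": 0, "ay": 0, "az": 0, "dx": 0, "dy": 0, "dz": 26, "claw": 0}, {"ax": 0, "ay": 0, "az": 0, "dx": 0, "dy": 0, "dz": 10, "claw": 0}, {"ax": 0, "ay": 0, "az": 0, "dx": 0, "dy": 0, "dz": 0, "claw": 0}, {"ax": 0, "ay": 0, "az": 0, "dx": 0, "dy": -10, "dz": 0, "claw": 0}, {"ax": 0, "ay": 0, "az": 0, "dx": 0, "dy": -10, "dz": 0, "claw": 0}, {"ax": 0, "ay": 0, "az": 0, "dx": 0, "dy": 0, "dz": 0, "claw": 0}, {"ax": 0, "ay": 0, "az": 0, "dx": 0, "dy": 0, "dz": 0, "claw": 0}]}}

```text
time_s: 23.3
tcp_pos: [0.5725, 0.1123, 0.0303]
ee_rot: [[0.087, -0.996, 0.001], [-0.996, -0.087, 0.001], [-0.001, -0.001, -1.0]]
wrist_force: [-0.9, 0.2, -0.3]
gripper_width: 0.007
gripper_force: 0.0
```

View pics/t1.png

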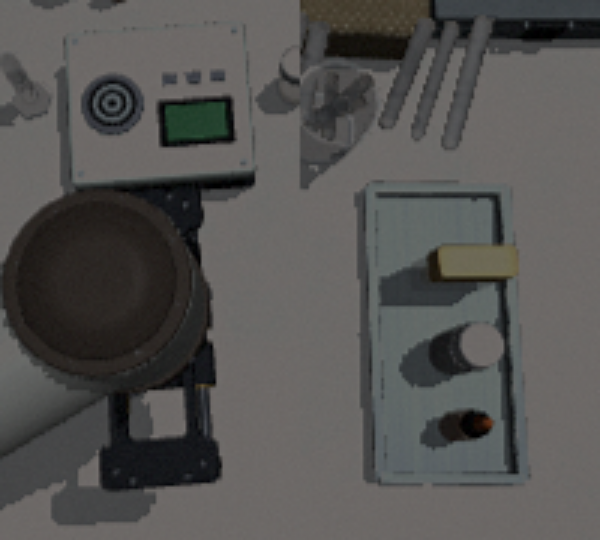

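{"name": "play_rows", "arguments": {"steps": [{"ax": 0, "ay": 0, "az": 0, "dx": 1, "dy": -1, "dz": 0, "claw": 0}, {"ax": 0, "ay": 0, "az": 0, "dx": 0, "dy": -1, "dz": 0, "claw": 0}, {"ax": 0, "ay": 0, "az": 0, "dx": 0, "dy": -1, "dz": 0, "claw": 0}, {"ax": 0, "ay": 0, "az": 0, "dx": 0, "dy": -1, "dz": 0, "claw": 0}, {"ax": 0, "ay": 0, "az": 0, "dx": 0, "dy": -1, "dz": 0, "claw": 0}, {"ax": 0, "ay": 0, "az": 0, "dx": 0, "dy": -1, "dz": 0, "claw": 0}, {"ax": 0, "ay": 0, "az": 0, "dx": 0, "dy": 0, "dz": 0, "claw": 0}]}}

```text
time_s: 24.0
tcp_pos: [0.578, 0.1117, 0.0295]
ee_rot: [[0.087, -0.996, 0.0], [-0.996, -0.087, 0.0], [0.0, -0.0, -1.0]]
wrist_force: [0.4, -0.6, 0.3]
gripper_width: 0.003
gripper_force: 0.0
```

{"name": "play_rows", "arguments": {"steps": [{"ax": 0, "ay": 0, "az": 0, "dx": 0, "dy": -1, "dz": 0, "claw": 0}, {"ax": 0, "ay": 0, "az": 0, "dx": 0, "dy": -1, "dz": 0, "claw": 0}, {"ax": 0, "ay": 0, "az": 0, "dx": 0, "dy": 0, "dz": 0, "claw": 0}]}}

```text
time_s: 24.3
tcp_pos: [0.58, 0.1118, 0.0296]
ee_rot: [[0.087, -0.996, 0.0], [-0.996, -0.087, 0.0], [-0.0, -0.0, -1.0]]
wrist_force: [0.3, -0.1, 0.7]
gripper_width: 0.004
gripper_force: 0.0
```

{"name": "play_rows", "arguments": {"steps": [{"ax": 0, "ay": 0, "az": 0, "dx": 0, "dy": -1, "dz": 0, "claw": 0}, {"ax": 0, "ay": 0, "az": 0, "dx": 0, "dy": -1, "dz": 0, "claw": 0}, {"ax": 0, "ay": 0, "az": 0, "dx": 0, "dy": 0, "dz": 0, "claw": 0}]}}

```text
time_s: 24.6
tcp_pos: [0.582, 0.112, 0.0296]
ee_rot: [[0.087, -0.996, 0.0], [-0.996, -0.087, 0.0], [-0.0, -0.0, -1.0]]
wrist_force: [1.4, -0.7, -1.3]
gripper_width: 0.006
gripper_force: 0.0
```

{"name": "play_rows", "arguments": {"steps": [{"ax": 0, "ay": 0, "az": 0, "dx": 0, "dy": -1, "dz": 0, "claw": 0}, {"ax": 0, "ay": 0, "az": 0, "dx": 0, "dy": -1, "dz": 0, "claw": 0}, {"ax": 0, "ay": 0, "az": 0, "dx": 0, "dy": 0, "dz": 0, "claw": 0}]}}

```text
time_s: 24.9
tcp_pos: [0.5835, 0.112, 0.0294]
ee_rot: [[0.087, -0.996, -0.001], [-0.996, -0.087, -0.0], [0.0, 0.001, -1.0]]
wrist_force: [-0.5, -0.4, 0.2]
gripper_width: 0.001
gripper_force: 0.7
```

{"name": "play_rows", "arguments": {"steps": [{"ax": 0, "ay": 0, "az": 0, "dx": 0, "dy": -1, "dz": 0, "claw": 0}, {"ax": 0, "ay": 0, "az": 0, "dx": 0, "dy": -1, "dz": 0, "claw": 0}, {"ax": 0, "ay": 0, "az": 0, "dx": 0, "dy": 0, "dz": 0, "claw": 0}]}}

```text
time_s: 25.2
tcp_pos: [0.5837, 0.1119, 0.0294]
ee_rot: [[0.087, -0.996, -0.005], [-0.996, -0.087, -0.001], [0.001, 0.005, -1.0]]
wrist_force: [-6.5, 0.9, 4.2]
gripper_width: 0.009
gripper_force: 3.5
```

Contact near x=0.5835; press on until it trips.

{"name": "play_rows", "arguments": {"steps": [{"ax": 0, "ay": 0, "az": 0, "dx": 0, "dy": -1, "dz": 0, "claw": 0}, {"ax": 0, "ay": 0, "az": 0, "dx": 0, "dy": -1, "dz": 0, "claw": 0}, {"ax": 0, "ay": 0, "az": 0, "dx": 0, "dy": 0, "dz": 0, "claw": 0}]}}

```text
time_s: 25.5
tcp_pos: [0.5846, 0.1116, 0.0294]
ee_rot: [[0.087, -0.996, -0.007], [-0.996, -0.086, -0.002], [0.002, 0.007, -1.0]]
wrist_force: [-7.7, 0.6, 6.3]
gripper_width: 0.003
gripper_force: 4.9
```

{"name": "play_rows", "arguments": {"steps": [{"ax": 0, "ay": 0, "az": 0, "dx": 0, "dy": -1, "dz": 0, "claw": 0}, {"ax": 0, "ay": 0, "az": 0, "dx": 0, "dy": -1, "dz": 0, "claw": 0}, {"ax": 0, "ay": 0, "az": 0, "dx": 0, "dy": 0, "dz": 0, "claw": 0}]}}

```text
time_s: 25.8
tcp_pos: [0.5864, 0.1116, 0.0294]
ee_rot: [[0.086, -0.996, -0.007], [-0.996, -0.086, -0.003], [0.002, 0.008, -1.0]]
wrist_force: [-7.8, -0.4, 6.3]
gripper_width: 0.007
gripper_force: 4.6
```

{"name": "play_rows", "arguments": {"steps": [{"ax": 0, "ay": 0, "az": 0, "dx": 0, "dy": -1, "dz": 0, "claw": 0}, {"ax": 0, "ay": 0, "az": 0, "dx": 0, "dy": -1, "dz": 0, "claw": 0}, {"ax": 0, "ay": 0, "az": 0, "dx": 0, "dy": 0, "dz": 0, "claw": 0}, {"ax": 0, "ay": 0, "az": 0, "dx": 0, "dy": 0, "dz": 0, "claw": 0}]}}

```text
time_s: 26.2
tcp_pos: [0.5877, 0.1116, 0.0294]
ee_rot: [[0.086, -0.996, -0.009], [-0.996, -0.086, -0.003], [0.002, 0.009, -1.0]]
wrist_force: [-11.0, -0.2, 8.4]
gripper_width: 0.004
gripper_force: 6.0
```

{"name": "play_rows", "arguments": {"steps": [{"ax": 0, "ay": 0, "az": 0, "dx": 0, "dy": -1, "dz": 0, "claw": 0}, {"ax": 0, "ay": 0, "az": 0, "dx": 0, "dy": 0, "dz": 0, "claw": 0}, {"ax": 0, "ay": 0, "az": 0, "dx": 0, "dy": 20, "dz": 0, "claw": 0}, {"ax": 0, "ay": 0, "az": 0, "dx": 0, "dy": 30, "dz": 0, "claw": 0}, {"ax": 0, "ay": 0, "az": 0, "dx": 0, "dy": 40, "dz": 0, "claw": 0}, {"ax": 0, "ay": 0, "az": 0, "dx": 0, "dy": 10, "dz": -40, "claw": 0}, {"ax": 0, "ay": 0, "az": 0, "dx": 0, "dy": 30, "dz": -40, "claw": 0}, {"ax": 0, "ay": 0, "az": 0, "dx": 0, "dy": 0, "dz": -30, "claw": 0}, {"ax": 0, "ay": 0, "az": 0, "dx": 0, "dy": 0, "dz": 0, "claw": 60}, {"ax": 0, "ay": 0, "az": 0, "dx": 0, "dy": 0, "dz": 0, "claw": 60}]}}

```text
time_s: 27.2
tcp_pos: [0.464, 0.1021, 0.1405]
ee_rot: [[0.087, -0.996, 0.003], [-0.996, -0.087, 0.002], [-0.002, -0.003, -1.0]]
wrist_force: [-0.0, 0.1, -0.6]
gripper_width: 0.108
gripper_force: 0.0
```

```bash
python3 - <<'E'
from h import *
c=capture("side"); cv2.imwrite("pics/s2.png",cv2.resize(c["frame"][170:270,220:420],None,fx=3,fy=3))
for n in ("side","top"):
    w=cloud(capture(n)).reshape(-1,3)
    p=w[(w[:,0]>.54)&(w[:,0]<.622)&(w[:,1]<.15)&(w[:,1]>.08)&(w[:,2]>.03)&(w[:,2]<.048)]
    q=cv2.minAreaRect((p[:,:2]*1000).astype(np.float32)); print(n,len(p),q,p[:,0].min(),p[:,1].min(),p[:,1].max())
print(sense()["tcp_pos"])
E
```

```text
side 181 ((598.74267578125, 115.02989196777344), (46.98786544799805, 41.314456939697266), 4.422750949859619) 0.5749797898794236 0.09293576685431393 0.1365208097530224
top 159 ((609.5621337890625, 114.6164321899414), (25.63934326171875, 37.9682731628418), 1.82585871219635) 0.5962034856160487 0.0954893323267316 0.1338059745588851
[0.46296974 0.10130163 0.13839954]
```

View pics/s2.png

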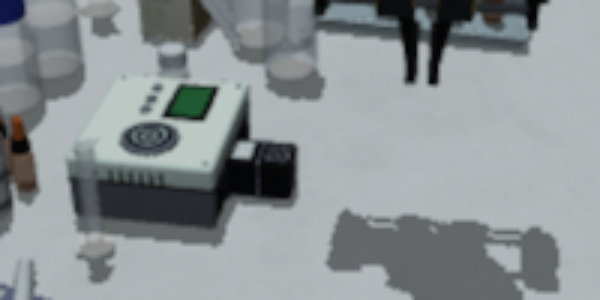

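{"name": "play_rows", "arguments": {"steps": [{"ax": 0, "ay": 0, "az": 8, "dx": 0, "dy": 0, "dz": 0, "claw": 70}, {"ax": 0, "ay": 0, "az": 8, "dx": 0, "dy": 0, "dz": 0, "claw": 70}, {"ax": 0, "ay": 0, "az": 8, "dx": 0, "dy": 0, "dz": 0, "claw": 70}, {"ax": 0, "ay": 0, "az": 8, "dx": 0, "dy": 0, "dz": 0, "claw": 70}, {"ax": 0, "ay": 0, "az": 8, "dx": 0, "dy": 0, "dz": 0, "claw": 70}, {"ax": 0, "ay": 0, "az": 8, "dx": 0, "dy": 0, "dz": 0, "claw": 70}, {"ax": 0, "ay": 0, "az": 8, "dx": 0, "dy": 0, "dz": 0, "claw": 70}, {"ax": 0, "ay": 0, "az": 8, "dx": 0, "dy": 0, "dz": 0, "claw": 70}, {"ax": 0, "ay": 0, "az": 8, "dx": 0, "dy": 0, "dz": 0, "claw": 70}, {"ax": 0, "ay": 0, "az": 8, "dx": 0, "dy": 0, "dz": 0, "claw": 70}, {"ax": 0, "ay": 0, "az": 8, "dx": 0, "dy": 0, "dz": 0, "claw": 70}, {"ax": 0, "ay": 0, "az": 2, "dx": 0, "dy": 0, "dz": 0, "claw": 70}, {"ax": 0, "ay": 0, "az": 0, "dx": 0, "dy": 0, "dz": 0, "claw": 70}, {"ax": 0, "ay": 0, "az": 0, "dx": -33, "dy": 0, "dz": 0, "claw": 70}, {"ax": 0, "ay": 0, "az": 0, "dx": -33, "dy": 1, "dz": 0, "claw": 70}, {"ax": 0, "ay": 0, "az": 0, "dx": -33, "dy": 0, "dz": 0, "claw": 70}, {"ax": 0, "ay": 0, "az": 0, "dx": -33, "dy": 0, "dz": 0, "claw": 70}, {"ax": 0, "ay": 0, "az": 0, "dx": 0, "dy": 0, "dz": 0, "claw": 70}, {"ax": 0, "ay": 0, "az": 0, "dx": 0, "dy": 0, "dz": 0, "claw": 70}]}}

```text
time_s: 29.25
tcp_pos: [0.5944, 0.1137, 0.1377]
ee_rot: [[-0.996, -0.087, -0.003], [-0.087, 0.996, -0.001], [0.003, -0.001, -1.0]]
wrist_force: [-0.8, 0.4, 0.1]
gripper_width: 0.804
gripper_force: 0.0
```

Down 116 and close.

{"name": "play_rows", "arguments": {"steps": [{"ax": 0, "ay": 0, "az": 0, "dx": 0, "dy": 0, "dz": 30, "claw": 70}, {"ax": 0, "ay": 0, "az": 0, "dx": 0, "dy": 0, "dz": 30, "claw": 70}, {"ax": 0, "ay": 0, "az": 0, "dx": 0, "dy": 0, "dz": 30, "claw": 70}, {"ax": 0, "ay": 0, "az": 0, "dx": 0, "dy": 0, "dz": 18, "claw": 70}, {"ax": 0, "ay": 0, "az": 0, "dx": 0, "dy": 0, "dz": 7, "claw": 70}, {"ax": 0, "ay": 0, "az": 0, "dx": 0, "dy": 0, "dz": 0, "claw": 70}, {"ax": 0, "ay": 0, "az": 0, "dx": 0, "dy": 0, "dz": 0, "claw": 70}, {"ax": 0, "ay": 0, "az": 0, "dx": 0, "dy": 0, "dz": 0, "claw": 35}, {"ax": 0, "ay": 0, "az": 0, "dx": 0, "dy": 0, "dz": 0, "claw": 35}, {"ax": 0, "ay": 0, "az": 0, "dx": 0, "dy": 0, "dz": 0, "claw": 35}, {"ax": 0, "ay": 0, "az": 0, "dx": 0, "dy": 0, "dz": 0, "claw": 35}, {"ax": 0, "ay": 0, "az": 0, "dx": 0, "dy": 0, "dz": 0, "claw": 35}, {"ax": 0, "ay": 0, "az": 0, "dx": 0, "dy": 0, "dz": 0, "claw": 35}]}}

```text
time_s: 30.55
tcp_pos: [0.5947, 0.1139, 0.0248]
ee_rot: [[-0.996, -0.087, -0.0], [-0.087, 0.996, -0.0], [0.0, -0.0, -1.0]]
wrist_force: [-0.7, -0.8, 2.0]
gripper_width: 0.461
gripper_force: 29.9
```

{"name": "play_rows", "arguments": {"steps": [{"ax": 0, "ay": 0, "az": 0, "dx": 4, "dy": 0, "dz": 0, "claw": 35}, {"ax": 0, "ay": 0, "az": 0, "dx": 8, "dy": 0, "dz": 0, "claw": 35}, {"ax": 0, "ay": 0, "az": 0, "dx": 8, "dy": 0, "dz": 0, "claw": 35}, {"ax": 0, "ay": 0, "az": 0, "dx": 8, "dy": 0, "dz": 0, "claw": 35}, {"ax": 0, "ay": 0, "az": 0, "dx": 8, "dy": 0, "dz": 0, "claw": 35}, {"ax": 0, "ay": 0, "az": 0, "dx": 8, "dy": 0, "dz": 0, "claw": 35}, {"ax": 0, "ay": 0, "az": 0, "dx": 8, "dy": 0, "dz": 0, "claw": 35}, {"ax": 0, "ay": 0, "az": 0, "dx": 8, "dy": 0, "dz": 0, "claw": 35}, {"ax": 0, "ay": 0, "az": 0, "dx": 8, "dy": 0, "dz": 0, "claw": 35}, {"ax": 0, "ay": 0, "az": 0, "dx": 8, "dy": 0, "dz": 0, "claw": 35}, {"ax": 0, "ay": 0, "az": 0, "dx": 8, "dy": 0, "dz": 0, "claw": 35}, {"ax": 0, "ay": 0, "az": 0, "dx": 8, "dy": 0, "dz": 0, "claw": 35}, {"ax": 0, "ay": 0, "az": 0, "dx": 4, "dy": 0, "dz": 0, "claw": 35}, {"ax": 0, "ay": 0, "az": 0, "dx": 0, "dy": 0, "dz": 0, "claw": 35}, {"ax": 0, "ay": 0, "az": 0, "dx": 0, "dy": 0, "dz": 0, "claw": 35}]}}

```text
time_s: 32.05
tcp_pos: [0.498, 0.1056, 0.0247]
ee_rot: [[-0.996, -0.087, -0.002], [-0.087, 0.996, -0.001], [0.002, -0.0, -1.0]]
wrist_force: [-2.8, 2.2, 7.2]
gripper_width: 0.459
gripper_force: 29.9
```

{"name": "play_rows", "arguments": {"steps": [{"ax": 0, "ay": 0, "az": 0, "dx": 0, "dy": 0, "dz": 0, "claw": 70}, {"ax": 0, "ay": 0, "az": 0, "dx": 0, "dy": 0, "dz": 0, "claw": 70}, {"ax": 0, "ay": 0, "az": 0, "dx": 0, "dy": 0, "dz": 0, "claw": 70}, {"ax": 0, "ay": 0, "az": 0, "dx": 0, "dy": 0, "dz": 0, "claw": 70}, {"ax": 0, "ay": 0, "az": 0, "dx": 0, "dy": 0, "dz": -20, "claw": 70}, {"ax": 0, "ay": 0, "az": 0, "dx": 0, "dy": 0, "dz": -40, "claw": 70}, {"ax": 0, "ay": 0, "az": 0, "dx": 0, "dy": 0, "dz": -40, "claw": 70}, {"ax": 0, "ay": 0, "az": 0, "dx": 40, "dy": 0, "dz": -20, "claw": 70}, {"ax": 0, "ay": 0, "az": 0, "dx": 40, "dy": 0, "dz": 0, "claw": 70}, {"ax": 0, "ay": 0, "az": 0, "dx": 0, "dy": 0, "dz": 0, "claw": 70}, {"ax": 0, "ay": 0, "az": 0, "dx": 0, "dy": 0, "dz": 0, "claw": 70}]}}

```text
time_s: 33.15
tcp_pos: [0.4189, 0.0986, 0.1449]
ee_rot: [[-0.996, -0.088, 0.001], [-0.088, 0.996, 0.0], [-0.001, 0.0, -1.0]]
wrist_force: [0.9, 0.7, 1.6]
gripper_width: 0.805
gripper_force: 0.0
```

```bash
python3 - <<'E'
from h import *
c=capture("side"); cv2.imwrite("pics/s3.png",cv2.resize(c["frame"][170:330,220:420],None,fx=3,fy=3))
for n in ("side","top"):
    w=cloud(capture(n)).reshape(-1,3)
    p=w[(w[:,0]>.4)&(w[:,0]<.622)&(w[:,1]<.16)&(w[:,1]>.06)&(w[:,2]>.032)&(w[:,2]<.048)]
    if len(p)<5: continue
    q=cv2.minAreaRect((p[:,:2]*1000).astype(np.float32)); print(n,len(p),q,p.min(0),p.max(0))
print(sense()["tcp_pos"])
E
```

```text
side 399 ((536.4544677734375, 110.69020080566406), (114.2476806640625, 45.307796478271484), 3.9501073360443115) [0.47846584 0.08498774 0.03207491] [0.59441717 0.13462929 0.04187926]
top 648 ((536.1739501953125, 109.56089782714844), (114.69032287597656, 40.02995681762695), 3.8697893619537354) [0.47976172 0.08623383 0.03216511] [0.59375248 0.13327234 0.04630199]
[0.42024015 0.09903492 0.14440201]
```

View pics/s3.png

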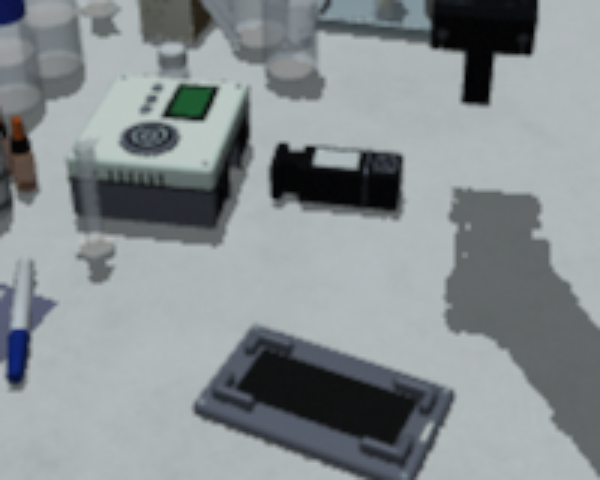

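{"name": "play_rows", "arguments": {"steps": [{"ax": 0, "ay": 0, "az": 0, "dx": -39, "dy": 0, "dz": 0, "claw": 70}, {"ax": 0, "ay": 0, "az": 0, "dx": -39, "dy": 1, "dz": 0, "claw": 70}, {"ax": 0, "ay": 0, "az": 0, "dx": -39, "dy": 0, "dz": 0, "claw": 70}, {"ax": 0, "ay": 0, "az": 0, "dx": 0, "dy": 0, "dz": 30, "claw": 70}, {"ax": 0, "ay": 0, "az": 0, "dx": 0, "dy": 0, "dz": 30, "claw": 70}, {"ax": 0, "ay": 0, "az": 0, "dx": 0, "dy": 0, "dz": 30, "claw": 70}, {"ax": 0, "ay": 0, "az": 0, "dx": 0, "dy": 0, "dz": 22, "claw": 70}, {"ax": 0, "ay": 0, "az": 0, "dx": 0, "dy": 0, "dz": 10, "claw": 70}, {"ax": 0, "ay": 0, "az": 0, "dx": 0, "dy": 0, "dz": 0, "claw": 70}, {"ax": 0, "ay": 0, "az": 0, "dx": 0, "dy": 0, "dz": 0, "claw": 70}, {"ax": 0, "ay": 0, "az": 0, "dx": 0, "dy": 0, "dz": 0, "claw": 35}, {"ax": 0, "ay": 0, "az": 0, "dx": 0, "dy": 0, "dz": 0, "claw": 35}, {"ax": 0, "ay": 0, "az": 0, "dx": 0, "dy": 0, "dz": 0, "claw": 35}, {"ax": 0, "ay": 0, "az": 0, "dx": 0, "dy": 0, "dz": 0, "claw": 35}, {"ax": 0, "ay": 0, "az": 0, "dx": 0, "dy": 0, "dz": 0, "claw": 35}, {"ax": 0, "ay": 0, "az": 0, "dx": 0, "dy": 0, "dz": 0, "claw": 35}]}}

```text
time_s: 34.9
tcp_pos: [0.536, 0.1099, 0.023]
ee_rot: [[-0.996, -0.087, 0.0], [-0.087, 0.996, -0.0], [-0.0, -0.0, -1.0]]
wrist_force: [-0.2, -0.0, 2.3]
gripper_width: 0.455
gripper_force: 30.0
```

{"name": "play_rows", "arguments": {"steps": [{"ax": 0, "ay": 0, "az": 0, "dx": 0, "dy": 0, "dz": -10, "claw": 35}, {"ax": 0, "ay": 0, "az": 0, "dx": 0, "dy": 0, "dz": -30, "claw": 35}, {"ax": 0, "ay": 0, "az": 0, "dx": 0, "dy": 0, "dz": -40, "claw": 35}, {"ax": 0, "ay": 0, "az": 5.5, "dx": 0, "dy": 0, "dz": 0, "claw": 35}, {"ax": 0, "ay": 0, "az": 5.5, "dx": 0, "dy": 0, "dz": 0, "claw": 35}, {"ax": 0, "ay": 0, "az": 5.4, "dx": 0, "dy": 0, "dz": 0, "claw": 35}, {"ax": 0, "ay": 0, "az": 0, "dx": 12, "dy": 30, "dz": 0, "claw": 35}, {"ax": 0, "ay": 0, "az": 0, "dx": 12, "dy": 30, "dz": 0, "claw": 35}, {"ax": 0, "ay": 0, "az": 0, "dx": 12, "dy": 30, "dz": 0, "claw": 35}, {"ax": 0, "ay": 0, "az": 0, "dx": 12, "dy": 30, "dz": 0, "claw": 35}, {"ax": 0, "ay": 0, "az": 0, "dx": 12, "dy": 30, "dz": 0, "claw": 35}, {"ax": 0, "ay": 0, "az": 0, "dx": 12, "dy": 30, "dz": 0, "claw": 35}, {"ax": 0, "ay": 0, "az": 0, "dx": 13, "dy": 31, "dz": 0, "claw": 35}, {"ax": 0, "ay": 0, "az": 0, "dx": 13, "dy": 31, "dz": 0, "claw": 35}, {"ax": 0, "ay": 0, "az": 0, "dx": 0, "dy": 0, "dz": 0, "claw": 35}, {"ax": 0, "ay": 0, "az": 0, "dx": 0, "dy": 0, "dz": 0, "claw": 35}, {"ax": 0, "ay": 0, "az": 0, "dx": 0, "dy": 0, "dz": 0, "claw": 35}]}}

```text
time_s: 36.6
tcp_pos: [0.4873, 0.3656, 0.1024]
ee_rot: [[-0.98, 0.198, -0.001], [0.198, 0.98, -0.001], [0.001, -0.001, -1.0]]
wrist_force: [-0.2, 0.0, -1.5]
gripper_width: 0.459
gripper_force: 30.0
```

```bash
python3 - <<'E'
from h import *
c=capture("side"); cv2.imwrite("pics/s4.png",cv2.resize(c["frame"][200:350,250:420],None,fx=3.5,fy=3.5))
s=sense();print(s["tcp_pos"],s["ee_rot"].round(3).tolist())
E
```

```text
[0.48755451 0.36543501 0.10250683] [[-0.98, 0.199, -0.001], [0.199, 0.98, -0.001], [0.001, -0.001, -1.0]]
```

View pics/s4.png

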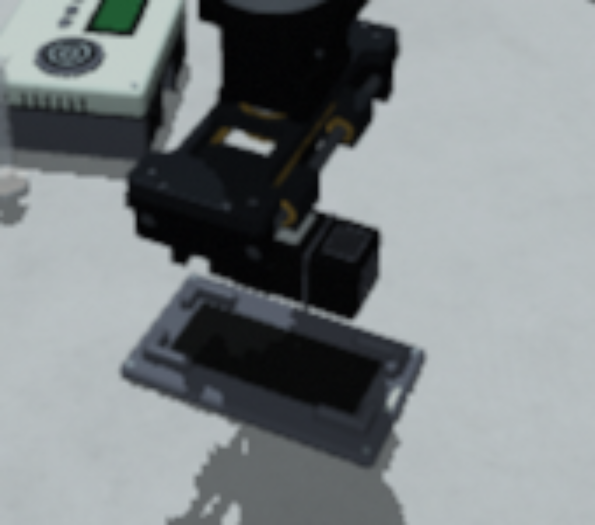

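{"name": "play_rows", "arguments": {"steps": [{"ax": 0, "ay": 0, "az": 0, "dx": 0, "dy": 1, "dz": 25, "claw": 35}, {"ax": 0, "ay": 0, "az": 0, "dx": 0, "dy": 0, "dz": 20, "claw": 35}, {"ax": 0, "ay": 0, "az": 0, "dx": 0, "dy": 0, "dz": 10, "claw": 35}, {"ax": 0, "ay": 0, "az": 0, "dx": 0, "dy": 0, "dz": 6, "claw": 35}, {"ax": 0, "ay": 0, "az": 0, "dx": 0, "dy": 0, "dz": 4, "claw": 35}, {"ax": 0, "ay": 0, "az": 0, "dx": 0, "dy": 0, "dz": 3, "claw": 35}, {"ax": 0, "ay": 0, "az": 0, "dx": 0, "dy": 0, "dz": 1, "claw": 35}, {"ax": 0, "ay": 0, "az": 0, "dx": 0, "dy": 0, "dz": 0, "claw": 35}, {"ax": 0, "ay": 0, "az": 0, "dx": 0, "dy": 0, "dz": 0, "claw": 35}]}}

```text
time_s: 37.55
tcp_pos: [0.488, 0.3678, 0.034]
ee_rot: [[-0.98, 0.197, 0.001], [0.197, 0.98, 0.001], [-0.0, 0.001, -1.0]]
wrist_force: [1.1, -0.0, -2.2]
gripper_width: 0.458
gripper_force: 30.0
```

{"name": "play_rows", "arguments": {"steps": [{"ax": 0, "ay": 0, "az": 0, "dx": 0, "dy": -1, "dz": 1, "claw": 35}, {"ax": 0, "ay": 0, "az": 0, "dx": 0, "dy": 0, "dz": 1, "claw": 35}, {"ax": 0, "ay": 0, "az": 0, "dx": 0, "dy": 0, "dz": 0, "claw": 35}, {"ax": 0, "ay": 0, "az": 0, "dx": 0, "dy": 0, "dz": 0, "claw": 64}, {"ax": 0, "ay": 0, "az": 0, "dx": 0, "dy": 0, "dz": 0, "claw": 64}, {"ax": 0, "ay": 0, "az": 0, "dx": 0, "dy": 0, "dz": 0, "claw": 64}, {"ax": 0, "ay": 0, "az": 0, "dx": 0, "dy": 0, "dz": 0, "claw": 64}, {"ax": 0, "ay": 0, "az": 0, "dx": 0, "dy": 0, "dz": 0, "claw": 64}, {"ax": 0, "ay": 0, "az": 0, "dx": 0, "dy": 0, "dz": -20, "claw": 64}, {"ax": 0, "ay": 0, "az": 0, "dx": 0, "dy": 0, "dz": -40, "claw": 64}, {"ax": 0, "ay": 0, "az": 0, "dx": 0, "dy": 0, "dz": -40, "claw": 64}, {"ax": 0, "ay": 0, "az": 0, "dx": 0, "dy": 0, "dz": -40, "claw": 54}, {"ax": 0, "ay": 0, "az": 0, "dx": 0, "dy": -40, "dz": 0, "claw": 54}, {"ax": 0, "ay": 0, "az": 0, "dx": 0, "dy": -40, "dz": 0, "claw": 54}, {"ax": 0, "ay": 0, "az": 0, "dx": 0, "dy": -40, "dz": 0, "claw": 54}, {"ax": 0, "ay": 0, "az": 0, "dx": 0, "dy": -40, "dz": 0, "claw": 54}, {"ax": 0, "ay": 0, "az": 0, "dx": 0, "dy": -40, "dz": 0, "claw": 54}, {"ax": 0, "ay": 0, "az": 0, "dx": 0, "dy": 0, "dz": 0, "claw": 54}]}}

```text
time_s: 39.35
tcp_pos: [0.446, 0.1666, 0.1716]
ee_rot: [[-0.98, 0.201, -0.002], [0.201, 0.98, -0.001], [0.002, -0.001, -1.0]]
wrist_force: [0.3, 0.2, 1.4]
gripper_width: 0.621
gripper_force: 0.0
```

```bash
python3 - <<'E'
from h import *
c=capture("side"); cv2.imwrite("pics/s5.png",cv2.resize(c["frame"][200:350,250:420],None,fx=3.5,fy=3.5))
for n in ("side","top"):
    c=capture(n); w=cloud(c).reshape(-1,3)
    p=w[(abs(w[:,0]-.488)<.09)&(abs(w[:,1]-.367)<.07)&(w[:,2]>.036)&(w[:,2]<.06)]
    if len(p)<5: continue
    q=cv2.minAreaRect((p[:,:2]*1000).astype(np.float32)); print(n,len(p),q,p.mean(0))
    if n=="top":
        for m,x,y,z in(("fl",.56,-.275,.087),("po",.495,-.275,.078),("dr",.435,-.275,.075)):
            p=w[(abs(w[:,0]-x)<.035)&(abs(w[:,1]-y)<.045)&(w[:,2]>z)&(w[:,2]<z+.03)]; print(m,len(p),p.mean(0).round(4))
s=sense();print(s["tcp_pos"],s["ee_rot"].round(3).tolist(),s["joints"])
E
```

```text
side 932 ((487.45416259765625, 368.36614990234375), (41.794681549072266, 116.04327392578125), 77.98100280761719) [0.48333722 0.37349845 0.04619745]
top 66 ((514.2670288085938, 379.0634765625), (17.167455673217773, 70.86454010009766), 66.85575103759766) [0.52006908 0.37492659 0.04871374]
fl 309 [ 0.5602 -0.2741  0.0942]
po 208 [ 0.4952 -0.274   0.0876]
dr 22 [ 0.4356 -0.2744  0.0867]
[0.4485404  0.17073745 0.1719843 ] [[-0.98, 0.198, 0.001], [0.198, 0.98, 0.001], [-0.001, 0.001, -1.0]] [ 4.02931163e+01  1.14599724e+01 -2.48574319e+01  9.96343191e-03
 -5.36001826e+01 -1.41715605e+02]
```

View pics/s5.png

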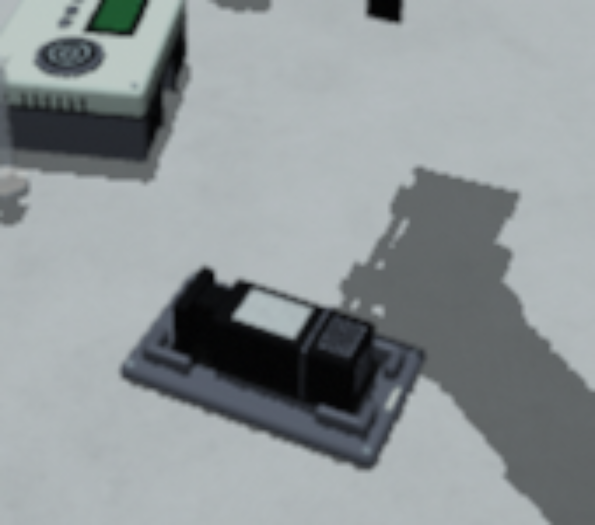

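{"name": "play_rows", "arguments": {"steps": [{"ax": 0, "ay": 0, "az": -8, "dx": 0, "dy": 0, "dz": 0, "claw": 40}, {"ax": 0, "ay": 0, "az": -8, "dx": 0, "dy": 0, "dz": 0, "claw": 40}, {"ax": 0, "ay": 0, "az": -8, "dx": 0, "dy": 0, "dz": 0, "claw": 40}, {"ax": 0, "ay": 0, "az": -8, "dx": 0, "dy": 0, "dz": 0, "claw": 40}, {"ax": 0, "ay": 0, "az": -8, "dx": 0, "dy": 0, "dz": 0, "claw": 40}, {"ax": 0, "ay": 0, "az": -8, "dx": 0, "dy": 0, "dz": 0, "claw": 40}, {"ax": 0, "ay": 0, "az": -8, "dx": 0, "dy": 0, "dz": 0, "claw": 40}, {"ax": 0, "ay": 0, "az": -8, "dx": 0, "dy": 0, "dz": 0, "claw": 40}, {"ax": 0, "ay": 0, "az": -8, "dx": 0, "dy": 0, "dz": 0, "claw": 40}, {"ax": 0, "ay": 0, "az": -8, "dx": 0, "dy": 0, "dz": 0, "claw": 40}, {"ax": 0, "ay": 0, "az": -8, "dx": 0, "dy": 0, "dz": 0, "claw": 40}, {"ax": 0, "ay": 0, "az": -8, "dx": 0, "dy": 0, "dz": 0, "claw": 40}, {"ax": 0, "ay": 0, "az": -5.4, "dx": 0, "dy": 0, "dz": 0, "claw": 40}, {"ax": 0, "ay": 0, "az": 0, "dx": 0, "dy": 0, "dz": 0, "claw": 40}, {"ax": 0, "ay": 0, "az": 0, "dx": 0, "dy": 0, "dz": 0, "claw": 40}]}}

```text
time_s: 41.0
tcp_pos: [0.4483, 0.1713, 0.1714]
ee_rot: [[-0.001, -1.0, -0.0], [-1.0, 0.001, -0.0], [0.0, 0.0, -1.0]]
wrist_force: [0.5, -0.5, -0.3]
gripper_width: 0.457
gripper_force: 0.0
```

{"name": "play_rows", "arguments": {"steps": [{"ax": 0, "ay": 0, "az": 0, "dx": 40, "dy": 0, "dz": 0, "claw": 40}, {"ax": 0, "ay": 0, "az": 0, "dx": 40, "dy": 0, "dz": 0, "claw": 40}, {"ax": 0, "ay": 0, "az": 0, "dx": 40, "dy": 0, "dz": 0, "claw": 40}, {"ax": 0, "ay": 0, "az": 0, "dx": 40, "dy": 0, "dz": 0, "claw": 40}, {"ax": 0, "ay": 0, "az": 0, "dx": 40, "dy": 0, "dz": 0, "claw": 40}, {"ax": 0, "ay": 0, "az": 0, "dx": 40, "dy": 0, "dz": 0, "claw": 40}, {"ax": 0, "ay": 0, "az": 0, "dx": 40, "dy": 0, "dz": 0, "claw": 40}, {"ax": 0, "ay": 0, "az": 0, "dx": 40, "dy": 0, "dz": 0, "claw": 40}, {"ax": 0, "ay": 0, "az": 0, "dx": 40, "dy": 5, "dz": 0, "claw": 40}, {"ax": 0, "ay": 0, "az": 0, "dx": 40, "dy": 5, "dz": 0, "claw": 40}, {"ax": 0, "ay": 0, "az": 0, "dx": 40, "dy": 3, "dz": 0, "claw": 40}, {"ax": 0, "ay": 0, "az": 0, "dx": 5, "dy": 0, "dz": 0, "claw": 40}, {"ax": 0, "ay": 0, "az": 0, "dx": 0, "dy": 0, "dz": 0, "claw": 40}, {"ax": 0, "ay": 0, "az": 0, "dx": 0, "dy": 0, "dz": 0, "claw": 40}, {"ax": 0, "ay": 0, "az": 0, "dx": 0, "dy": 0, "dz": 0, "claw": 40}]}}

```text
time_s: 42.5
tcp_pos: [0.4353, -0.2734, 0.1716]
ee_rot: [[0.001, -1.0, -0.0], [-1.0, -0.001, 0.0], [-0.0, 0.0, -1.0]]
wrist_force: [0.5, 0.1, 0.5]
gripper_width: 0.463
gripper_force: 0.0
```

Down 126.5 to 0.045, close.

{"name": "play_rows", "arguments": {"steps": [{"ax": 0, "ay": 0, "az": 0, "dx": 1, "dy": 0, "dz": 35, "claw": 40}, {"ax": 0, "ay": 0, "az": 0, "dx": 0, "dy": 0, "dz": 35, "claw": 40}, {"ax": 0, "ay": 0, "az": 0, "dx": 0, "dy": 0, "dz": 30, "claw": 40}, {"ax": 0, "ay": 0, "az": 0, "dx": 0, "dy": 0, "dz": 20, "claw": 40}, {"ax": 0, "ay": 0, "az": 0, "dx": 0, "dy": 0, "dz": 6.5, "claw": 40}, {"ax": 0, "ay": 0, "az": 0, "dx": 0, "dy": 0, "dz": 0, "claw": 40}, {"ax": 0, "ay": 0, "az": 0, "dx": 0, "dy": 0, "dz": 0, "claw": 40}, {"ax": 0, "ay": 0, "az": 0, "dx": 0, "dy": 0, "dz": 0, "claw": 18}, {"ax": 0, "ay": 0, "az": 0, "dx": 0, "dy": 0, "dz": 0, "claw": 18}, {"ax": 0, "ay": 0, "az": 0, "dx": 0, "dy": 0, "dz": 0, "claw": 18}, {"ax": 0, "ay": 0, "az": 0, "dx": 0, "dy": 0, "dz": 0, "claw": 18}, {"ax": 0, "ay": 0, "az": 0, "dx": 0, "dy": 0, "dz": 0, "claw": 18}]}}

```text
time_s: 43.7
tcp_pos: [0.4355, -0.2757, 0.0458]
ee_rot: [[0.0, -1.0, 0.001], [-1.0, -0.0, -0.001], [0.001, -0.001, -1.0]]
wrist_force: [-0.4, 1.0, 4.1]
gripper_width: 0.277
gripper_force: 29.9
```

{"name": "play_rows", "arguments": {"steps": [{"ax": 0, "ay": 0, "az": 0, "dx": 0, "dy": 0, "dz": -10, "claw": 18}, {"ax": 0, "ay": 0, "az": 0, "dx": 0, "dy": 0, "dz": -35, "claw": 18}, {"ax": 0, "ay": 0, "az": 0, "dx": 0, "dy": 0, "dz": -35, "claw": 18}, {"ax": 0, "ay": 0, "az": 0, "dx": 0, "dy": 0, "dz": -35, "claw": 18}, {"ax": 0, "ay": 0, "az": 0, "dx": -21, "dy": 0, "dz": 0, "claw": 18}, {"ax": 0, "ay": 0, "az": 0, "dx": -40, "dy": 0, "dz": 0, "claw": 18}, {"ax": 0, "ay": 0, "az": 0, "dx": -40, "dy": 0, "dz": 0, "claw": 18}, {"ax": 0, "ay": 0, "az": 0, "dx": -40, "dy": -11, "dz": 0, "claw": 18}, {"ax": 0, "ay": 0, "az": 0, "dx": -40, "dy": -11, "dz": 0, "claw": 18}, {"ax": 0, "ay": 0, "az": 0, "dx": -40, "dy": -11, "dz": 0, "claw": 18}, {"ax": 0, "ay": 0, "az": 0, "dx": -40, "dy": -11, "dz": 0, "claw": 18}, {"ax": 0, "ay": 0, "az": 0, "dx": -40, "dy": -11, "dz": 0, "claw": 18}, {"ax": 0, "ay": 0, "az": 0, "dx": -40, "dy": 0, "dz": 0, "claw": 18}, {"ax": 0, "ay": 0, "az": 0, "dx": -40, "dy": 0, "dz": 0, "claw": 18}, {"ax": 0, "ay": 0, "az": 0, "dx": 0, "dy": 0, "dz": 0, "claw": 18}, {"ax": 0, "ay": 0, "az": 0, "dx": 0, "dy": 0, "dz": 0, "claw": 18}, {"ax": 0, "ay": 0, "az": 0, "dx": 0, "dy": 0, "dz": 0, "claw": 18}]}}

```text
time_s: 45.4
tcp_pos: [0.4897, 0.1049, 0.1601]
ee_rot: [[-0.001, -1.0, -0.001], [-1.0, 0.001, -0.0], [0.0, 0.001, -1.0]]
wrist_force: [0.2, 0.2, -0.9]
gripper_width: 0.271
gripper_force: 29.9
```

{"name": "play_rows", "arguments": {"steps": [{"ax": 0, "ay": 0, "az": 0, "dx": -1, "dy": -1, "dz": 30, "claw": 18}, {"ax": 0, "ay": 0, "az": 0, "dx": 0, "dy": 0, "dz": 30, "claw": 18}, {"ax": 0, "ay": 0, "az": 0, "dx": 0, "dy": 0, "dz": 30, "claw": 18}, {"ax": 0, "ay": 0, "az": 0, "dx": 0, "dy": 0, "dz": 16, "claw": 18}, {"ax": 0, "ay": 0, "az": 0, "dx": 0, "dy": 0, "dz": 7, "claw": 18}, {"ax": 0, "ay": 0, "az": 0, "dx": 0, "dy": 0, "dz": 3, "claw": 18}, {"ax": 0, "ay": 0, "az": 0, "dx": 0, "dy": 0, "dz": 1.5, "claw": 18}, {"ax": 0, "ay": 0, "az": 0, "dx": 0, "dy": 0, "dz": 0, "claw": 18}, {"ax": 0, "ay": 0, "az": 0, "dx": 0, "dy": 0, "dz": 0, "claw": 18}, {"ax": 0, "ay": 0, "az": 0, "dx": 0, "dy": 0, "dz": 0, "claw": 42}, {"ax": 0, "ay": 0, "az": 0, "dx": 0, "dy": 0, "dz": 0, "claw": 42}, {"ax": 0, "ay": 0, "az": 0, "dx": 0, "dy": 0, "dz": 0, "claw": 42}, {"ax": 0, "ay": 0, "az": 0, "dx": 0, "dy": 0, "dz": 0, "claw": 42}, {"ax": 0, "ay": 0, "az": 0, "dx": 0, "dy": 0, "dz": -10, "claw": 42}, {"ax": 0, "ay": 0, "az": 0, "dx": 0, "dy": 0, "dz": -35, "claw": 42}, {"ax": 0, "ay": 0, "az": 0, "dx": 0, "dy": 0, "dz": -35, "claw": 42}, {"ax": 0, "ay": 0, "az": 0, "dx": 0, "dy": 0, "dz": -37, "claw": 42}, {"ax": 0, "ay": 0, "az": 0, "dx": 0, "dy": 0, "dz": 0, "claw": 42}]}}

```text
time_s: 47.2
tcp_pos: [0.4944, 0.1079, 0.1657]
ee_rot: [[0.001, -1.0, 0.012], [-1.0, -0.001, 0.005], [-0.005, -0.012, -1.0]]
wrist_force: [0.4, -0.8, 0.3]
gripper_width: 0.481
gripper_force: 0.0
```

{"name": "play_rows", "arguments": {"steps": [{"ax": 0, "ay": 0, "az": 0, "dx": 38, "dy": 0, "dz": 0, "claw": 54}, {"ax": 0, "ay": 0, "az": 0, "dx": 38, "dy": 0, "dz": 0, "claw": 54}, {"ax": 0, "ay": 0, "az": 0, "dx": 38, "dy": 0, "dz": 0, "claw": 54}, {"ax": 0, "ay": 0, "az": 0, "dx": 38, "dy": 0, "dz": 0, "claw": 54}, {"ax": 0, "ay": 0, "az": 0, "dx": 38, "dy": 0, "dz": 0, "claw": 54}, {"ax": 0, "ay": 0, "az": 0, "dx": 38, "dy": 0, "dz": 0, "claw": 54}, {"ax": 0, "ay": 0, "az": 0, "dx": 38, "dy": 0, "dz": 0, "claw": 54}, {"ax": 0, "ay": 0, "az": 0, "dx": 38, "dy": 0, "dz": 0, "claw": 54}, {"ax": 0, "ay": 0, "az": 0, "dx": 38, "dy": -4, "dz": 0, "claw": 54}, {"ax": 0, "ay": 0, "az": 0, "dx": 38, "dy": 0, "dz": 0, "claw": 54}, {"ax": 0, "ay": 0, "az": 0, "dx": 0, "dy": 0, "dz": 0, "claw": 54}, {"ax": 0, "ay": 0, "az": 0, "dx": 0, "dy": 0, "dz": 0, "claw": 54}, {"ax": 0, "ay": 0, "az": 0, "dx": 0, "dy": 0, "dz": 0, "claw": 54}]}}

```text
time_s: 48.5
tcp_pos: [0.4948, -0.2727, 0.1595]
ee_rot: [[0.001, -1.0, -0.0], [-1.0, -0.001, 0.0], [-0.0, 0.0, -1.0]]
wrist_force: [0.1, 0.9, -0.4]
gripper_width: 0.621
gripper_force: 0.0
```

```bash
python3 - <<'E'
from h import *
c=capture("top"); w=cloud(c).reshape(-1,3)
for m,x,y,z in(("dr",.491,.106,.075),):
    p=w[(abs(w[:,0]-x)<.035)&(abs(w[:,1]-y)<.045)&(w[:,2]>z)&(w[:,2]<z+.03)]; print(m,len(p),p.mean(0).round(4))
E
```

```text
dr 16 [0.491  0.1055 0.0861]
```

{"name": "play_rows", "arguments": {"steps": [{"ax": 0, "ay": 0, "az": 0, "dx": 2, "dy": 0, "dz": 35, "claw": 54}, {"ax": 0, "ay": 0, "az": 0, "dx": 0, "dy": 0, "dz": 35, "claw": 54}, {"ax": 0, "ay": 0, "az": 0, "dx": 0, "dy": 0, "dz": 25, "claw": 54}, {"ax": 0, "ay": 0, "az": 0, "dx": 0, "dy": 0, "dz": 15, "claw": 54}, {"ax": 0, "ay": 0, "az": 0, "dx": 0, "dy": 0, "dz": 0, "claw": 54}, {"ax": 0, "ay": 0, "az": 0, "dx": 0, "dy": 0, "dz": 0, "claw": 54}, {"ax": 0, "ay": 0, "az": 0, "dx": 0, "dy": 0, "dz": 0, "claw": 30}, {"ax": 0, "ay": 0, "az": 0, "dx": 0, "dy": 0, "dz": 0, "claw": 30}, {"ax": 0, "ay": 0, "az": 0, "dx": 0, "dy": 0, "dz": 0, "claw": 30}, {"ax": 0, "ay": 0, "az": 0, "dx": 0, "dy": 0, "dz": 0, "claw": 30}, {"ax": 0, "ay": 0, "az": 0, "dx": 0, "dy": 0, "dz": 0, "claw": 30}]}}

```text
time_s: 49.65
tcp_pos: [0.4954, -0.2756, 0.0504]
ee_rot: [[0.0, -1.0, 0.001], [-1.0, -0.0, -0.0], [0.0, -0.001, -1.0]]
wrist_force: [-0.8, 1.4, 5.4]
gripper_width: 0.412
gripper_force: 30.1
```

{"name": "play_rows", "arguments": {"steps": [{"ax": 0, "ay": 0, "az": 0, "dx": 0, "dy": 0, "dz": -10, "claw": 30}, {"ax": 0, "ay": 0, "az": 0, "dx": 0, "dy": 0, "dz": -35, "claw": 30}, {"ax": 0, "ay": 0, "az": 0, "dx": 0, "dy": 0, "dz": -35, "claw": 30}, {"ax": 0, "ay": 0, "az": 0, "dx": 0, "dy": 0, "dz": -35, "claw": 30}, {"ax": 0, "ay": 0, "az": 0, "dx": -20, "dy": 0, "dz": 0, "claw": 30}, {"ax": 0, "ay": 0, "az": 0, "dx": -40, "dy": 0, "dz": 0, "claw": 30}, {"ax": 0, "ay": 0, "az": 0, "dx": -40, "dy": -11, "dz": 0, "claw": 30}, {"ax": 0, "ay": 0, "az": 0, "dx": -40, "dy": -11, "dz": 0, "claw": 30}, {"ax": 0, "ay": 0, "az": 0, "dx": -40, "dy": -11, "dz": 0, "claw": 30}, {"ax": 0, "ay": 0, "az": 0, "dx": -40, "dy": -11, "dz": 0, "claw": 30}, {"ax": 0, "ay": 0, "az": 0, "dx": -40, "dy": -12, "dz": 0, "claw": 30}, {"ax": 0, "ay": 0, "az": 0, "dx": -40, "dy": -12, "dz": 0, "claw": 30}, {"ax": 0, "ay": 0, "az": 0, "dx": -40, "dy": 0, "dz": 0, "claw": 30}, {"ax": 0, "ay": 0, "az": 0, "dx": 0, "dy": 0, "dz": 0, "claw": 30}, {"ax": 0, "ay": 0, "az": 0, "dx": 0, "dy": 0, "dz": 0, "claw": 30}, {"ax": 0, "ay": 0, "az": 0, "dx": 0, "dy": 0, "dz": 0, "claw": 30}]}}

```text
time_s: 51.25
tcp_pos: [0.5628, 0.0638, 0.1646]
ee_rot: [[-0.001, -1.0, -0.0], [-1.0, 0.001, -0.0], [0.0, 0.0, -1.0]]
wrist_force: [0.6, 0.0, -0.9]
gripper_width: 0.41
gripper_force: 30.0
```

{"name": "play_rows", "arguments": {"steps": [{"ax": 0, "ay": 0, "az": 0, "dx": -1, "dy": 0, "dz": 30, "claw": 30}, {"ax": 0, "ay": 0, "az": 0, "dx": 0, "dy": 0, "dz": 30, "claw": 30}, {"ax": 0, "ay": 0, "az": 0, "dx": 0, "dy": 0, "dz": 30, "claw": 30}, {"ax": 0, "ay": 0, "az": 0, "dx": 0, "dy": 0, "dz": 16, "claw": 30}, {"ax": 0, "ay": 0, "az": 0, "dx": 0, "dy": 0, "dz": 7, "claw": 30}, {"ax": 0, "ay": 0, "az": 0, "dx": 0, "dy": 0, "dz": 3, "claw": 30}, {"ax": 0, "ay": 0, "az": 0, "dx": 0, "dy": 0, "dz": 1, "claw": 30}, {"ax": 0, "ay": 0, "az": 0, "dx": 0, "dy": 0, "dz": 0, "claw": 30}, {"ax": 0, "ay": 0, "az": 0, "dx": 0, "dy": 0, "dz": 0, "claw": 30}, {"ax": 0, "ay": 0, "az": 0, "dx": 0, "dy": 0, "dz": 0, "claw": 54}, {"ax": 0, "ay": 0, "az": 0, "dx": 0, "dy": 0, "dz": 0, "claw": 54}, {"ax": 0, "ay": 0, "az": 0, "dx": 0, "dy": 0, "dz": 0, "claw": 54}, {"ax": 0, "ay": 0, "az": 0, "dx": 0, "dy": 0, "dz": 0, "claw": 54}, {"ax": 0, "ay": 0, "az": 0, "dx": 0, "dy": 0, "dz": -10, "claw": 54}, {"ax": 0, "ay": 0, "az": 0, "dx": 0, "dy": 0, "dz": -35, "claw": 54}, {"ax": 0, "ay": 0, "az": 0, "dx": 0, "dy": 0, "dz": -35, "claw": 54}, {"ax": 0, "ay": 0, "az": 0, "dx": 0, "dy": 0, "dz": -60, "claw": 54}, {"ax": 0, "ay": 0, "az": 0, "dx": 0, "dy": 0, "dz": -10, "claw": 54}, {"ax": 0, "ay": 0, "az": 0, "dx": 0, "dy": 0, "dz": 0, "claw": 54}]}}

```text
time_s: 53.15
tcp_pos: [0.5644, 0.066, 0.191]
ee_rot: [[0.0, -1.0, 0.006], [-1.0, -0.0, 0.002], [-0.002, -0.006, -1.0]]
wrist_force: [-0.1, 0.0, 0.1]
gripper_width: 0.62
gripper_force: 0.0
```

{"name": "play_rows", "arguments": {"steps": [{"ax": 0, "ay": 0, "az": 0, "dx": 38, "dy": 0, "dz": 0, "claw": 54}, {"ax": 0, "ay": 0, "az": 0, "dx": 38, "dy": 0, "dz": 0, "claw": 54}, {"ax": 0, "ay": 0, "az": 0, "dx": 38, "dy": 0, "dz": 0, "claw": 54}, {"ax": 0, "ay": 0, "az": 0, "dx": 38, "dy": 0, "dz": 0, "claw": 54}, {"ax": 0, "ay": 0, "az": 0, "dx": 38, "dy": 0, "dz": 0, "claw": 54}, {"ax": 0, "ay": 0, "az": 0, "dx": 38, "dy": 0, "dz": 0, "claw": 54}, {"ax": 0, "ay": 0, "az": 0, "dx": 38, "dy": 0, "dz": 0, "claw": 54}, {"ax": 0, "ay": 0, "az": 0, "dx": 38, "dy": 2, "dz": 0, "claw": 54}, {"ax": 0, "ay": 0, "az": 0, "dx": 36, "dy": 0, "dz": 0, "claw": 54}, {"ax": 0, "ay": 0, "az": 0, "dx": 0, "dy": 0, "dz": 0, "claw": 54}, {"ax": 0, "ay": 0, "az": 0, "dx": 0, "dy": 0, "dz": 0, "claw": 54}, {"ax": 0, "ay": 0, "az": 0, "dx": 0, "dy": 0, "dz": 0, "claw": 54}]}}

```text
time_s: 54.35
tcp_pos: [0.5606, -0.2736, 0.1865]
ee_rot: [[0.001, -1.0, -0.002], [-1.0, -0.001, 0.001], [-0.001, 0.002, -1.0]]
wrist_force: [-0.2, 0.8, 0.3]
gripper_width: 0.623
gripper_force: 0.0
```

{"name": "play_rows", "arguments": {"steps": [{"ax": 0, "ay": 0, "az": 0, "dx": 1.5, "dy": 0, "dz": 35, "claw": 54}, {"ax": 0, "ay": 0, "az": 0, "dx": 0, "dy": 0, "dz": 35, "claw": 54}, {"ax": 0, "ay": 0, "az": 0, "dx": 0, "dy": 0, "dz": 30, "claw": 54}, {"ax": 0, "ay": 0, "az": 0, "dx": 0, "dy": 0, "dz": 15, "claw": 54}, {"ax": 0, "ay": 0, "az": 0, "dx": 0, "dy": 0, "dz": 0, "claw": 54}, {"ax": 0, "ay": 0, "az": 0, "dx": 0, "dy": 0, "dz": 0, "claw": 54}, {"ax": 0, "ay": 0, "az": 0, "dx": 0, "dy": 0, "dz": 0, "claw": 20}, {"ax": 0, "ay": 0, "az": 0, "dx": 0, "dy": 0, "dz": 0, "claw": 20}, {"ax": 0, "ay": 0, "az": 0, "dx": 0, "dy": 0, "dz": 0, "claw": 20}, {"ax": 0, "ay": 0, "az": 0, "dx": 0, "dy": 0, "dz": 0, "claw": 20}, {"ax": 0, "ay": 0, "az": 0, "dx": 0, "dy": 0, "dz": 0, "claw": 20}, {"ax": 0, "ay": 0, "az": 0, "dx": 0, "dy": 0, "dz": 0, "claw": 20}]}}

```text
time_s: 55.55
tcp_pos: [0.5611, -0.2761, 0.0729]
ee_rot: [[-0.0, -1.0, 0.0], [-1.0, 0.0, -0.0], [0.0, -0.0, -1.0]]
wrist_force: [0.2, 0.6, 2.4]
gripper_width: 0.289
gripper_force: 29.8
```

{"name": "play_rows", "arguments": {"steps": [{"ax": 0, "ay": 0, "az": 0, "dx": 0, "dy": 0, "dz": -10, "claw": 20}, {"ax": 0, "ay": 0, "az": 0, "dx": 0, "dy": 0, "dz": -40, "claw": 20}, {"ax": 0, "ay": 0, "az": 0, "dx": 0, "dy": 0, "dz": -40, "claw": 20}, {"ax": 0, "ay": 0, "az": 0, "dx": 0, "dy": 0, "dz": -40, "claw": 20}, {"ax": 0, "ay": 0, "az": 0, "dx": -30, "dy": 0, "dz": 0, "claw": 20}, {"ax": 0, "ay": 0, "az": 0, "dx": -40, "dy": 0, "dz": 0, "claw": 20}, {"ax": 0, "ay": 0, "az": 0, "dx": -40, "dy": 0, "dz": 0, "claw": 20}, {"ax": 0, "ay": 0, "az": 0, "dx": -40, "dy": 0, "dz": 0, "claw": 20}, {"ax": 0, "ay": 0, "az": 0, "dx": -40, "dy": -4, "dz": 0, "claw": 20}, {"ax": 0, "ay": 0, "az": 0, "dx": -40, "dy": 0, "dz": 0, "claw": 20}, {"ax": 0, "ay": 0, "az": 0, "dx": -40, "dy": 0, "dz": 0, "claw": 20}, {"ax": 0, "ay": 0, "az": 0, "dx": -40, "dy": 0, "dz": 0, "claw": 20}, {"ax": 0, "ay": 0, "az": 0, "dx": -40, "dy": 0, "dz": 0, "claw": 20}, {"ax": 0, "ay": 0, "az": 0, "dx": -40, "dy": 0, "dz": 0, "claw": 20}, {"ax": 0, "ay": 0, "az": 0, "dx": -40, "dy": 0, "dz": 0, "claw": 20}, {"ax": 0, "ay": 0, "az": 0, "dx": 0, "dy": 0, "dz": 0, "claw": 20}, {"ax": 0, "ay": 0, "az": 0, "dx": 0, "dy": 0, "dz": 0, "claw": 20}, {"ax": 0, "ay": 0, "az": 0, "dx": 0, "dy": 0, "dz": 0, "claw": 20}]}}

```text
time_s: 57.35
tcp_pos: [0.5648, 0.1532, 0.2026]
ee_rot: [[-0.001, -1.0, -0.0], [-1.0, 0.001, -0.0], [0.0, 0.0, -1.0]]
wrist_force: [0.5, -0.5, -1.1]
gripper_width: 0.29
gripper_force: 29.8
```

{"name": "play_rows", "arguments": {"steps": [{"ax": 0, "ay": 0, "az": 0, "dx": -1, "dy": 1, "dz": 35, "claw": 20}, {"ax": 0, "ay": 0, "az": 0, "dx": 0, "dy": 0, "dz": 35, "claw": 20}, {"ax": 0, "ay": 0, "az": 0, "dx": 0, "dy": 0, "dz": 35, "claw": 20}, {"ax": 0, "ay": 0, "az": 0, "dx": 0, "dy": 0, "dz": 16, "claw": 20}, {"ax": 0, "ay": 0, "az": 0, "dx": 0, "dy": 0, "dz": 7, "claw": 20}, {"ax": 0, "ay": 0, "az": 0, "dx": 0, "dy": 0, "dz": 3, "claw": 20}, {"ax": 0, "ay": 0, "az": 0, "dx": 0, "dy": 0, "dz": 1.5, "claw": 20}, {"ax": 0, "ay": 0, "az": 0, "dx": 0, "dy": 0, "dz": 0, "claw": 20}, {"ax": 0, "ay": 0, "az": 0, "dx": 0, "dy": 0, "dz": 0, "claw": 20}, {"ax": 0, "ay": 0, "az": 0, "dx": 0, "dy": 0, "dz": 0, "claw": 50}, {"ax": 0, "ay": 0, "az": 0, "dx": 0, "dy": 0, "dz": 0, "claw": 50}, {"ax": 0, "ay": 0, "az": 0, "dx": 0, "dy": 0, "dz": 0, "claw": 50}, {"ax": 0, "ay": 0, "az": 0, "dx": 0, "dy": 0, "dz": 0, "claw": 50}, {"ax": 0, "ay": 0, "az": 0, "dx": 0, "dy": 0, "dz": -10, "claw": 50}, {"ax": 0, "ay": 0, "az": 0, "dx": 0, "dy": 0, "dz": -35, "claw": 50}, {"ax": 0, "ay": 0, "az": 0, "dx": 0, "dy": 0, "dz": -40, "claw": 50}, {"ax": 0, "ay": 0, "az": 0, "dx": 0, "dy": 0, "dz": -40, "claw": 50}, {"ax": 0, "ay": 0, "az": 0, "dx": 0, "dy": 0, "dz": -40, "claw": 50}]}}

```text
time_s: 59.15
tcp_pos: [0.5639, 0.1548, 0.2377]
ee_rot: [[0.0, -1.0, 0.001], [-1.0, -0.0, 0.0], [-0.0, -0.001, -1.0]]
wrist_force: [0.6, 1.1, -0.3]
gripper_width: 0.573
gripper_force: 0.0
```

{"name": "play_rows", "arguments": {"steps": [{"ax": 0, "ay": 0, "az": 0, "dx": 40, "dy": 0, "dz": 0, "claw": 50}, {"ax": 0, "ay": 0, "az": 0, "dx": 40, "dy": 0, "dz": 0, "claw": 50}, {"ax": 0, "ay": 0, "az": 0, "dx": 40, "dy": 0, "dz": 0, "claw": 50}, {"ax": 0, "ay": 0, "az": 0, "dx": 40, "dy": 0, "dz": 0, "claw": 50}, {"ax": 0, "ay": 0, "az": 0, "dx": 40, "dy": 0, "dz": 0, "claw": 50}, {"ax": 0, "ay": 0, "az": 0, "dx": 40, "dy": 0, "dz": 0, "claw": 50}, {"ax": 0, "ay": 0, "az": 0, "dx": 40, "dy": 0, "dz": 0, "claw": 50}, {"ax": 0, "ay": 0, "az": 0, "dx": 40, "dy": 0, "dz": 0, "claw": 50}, {"ax": 0, "ay": 0, "az": 0, "dx": 40, "dy": 0, "dz": 0, "claw": 50}, {"ax": 0, "ay": 0, "az": 0, "dx": 0, "dy": 0, "dz": 0, "claw": 50}, {"ax": 0, "ay": 0, "az": 0, "dx": 0, "dy": 0, "dz": 0, "claw": 50}, {"ax": 0, "ay": 0, "az": 0, "dx": 0, "dy": 0, "dz": 0, "claw": 50}]}}

```text
time_s: 60.35
tcp_pos: [0.564, -0.2044, 0.2354]
ee_rot: [[0.0, -1.0, 0.0], [-1.0, -0.0, 0.0], [-0.0, -0.0, -1.0]]
wrist_force: [-0.2, 0.2, -0.2]
gripper_width: 0.575
gripper_force: 0.0
```

```bash
python3 - <<'E'
from h import *
import pickle
c=capture("top"); cv2.imwrite("pics/t9.png",cv2.resize(c["frame"][120:300,140:360],None,fx=3,fy=3))
for k,c in(("before",pickle.load(open("top0.pkl","rb"))),("now",c)):
    w=cloud(c).reshape(-1,3)
    for m,x,y,z in(("fl",.564,.155,.085),("po",.563,.065,.078),("dr",.491,.106,.075),("vial",.727,.007,.068),("cyl",.715,.238,.07),("bat",.488,.367,.04)):
        p=w[(abs(w[:,0]-x)<.033)&(abs(w[:,1]-y)<.042)&(w[:,2]>z)&(w[:,2]<z+.04)]; print(k,m,len(p),p.mean(0).round(4) if len(p) else "")
E
```

```text
before fl 295 [0.564  0.1552 0.0918]
before po 181 [0.5625 0.0654 0.085 ]
before dr 14 [0.4911 0.1053 0.0869]
before vial 104 [0.7266 0.0069 0.0752]
before cyl 71 [0.717  0.2381 0.0931]
before bat 0 
now fl 292 [0.5644 0.1554 0.0919]
now po 181 [0.5639 0.0655 0.0851]
now dr 15 [0.4913 0.1055 0.0866]
now vial 10 [0.7212 0.0247 0.0725]
now cyl 77 [0.7163 0.239  0.094 ]
now bat 470 [0.4867 0.3667 0.0486]
```

View pics/t9.png

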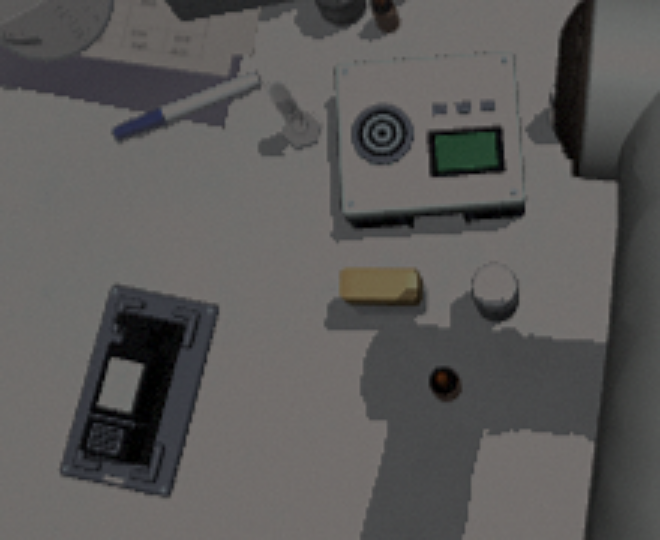

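The picture shows the bottles back in place, level with their starting numbers. The battery lies in the cradle, and the arm only hides the vial from view. Handing in.

```bash
python3 -c "
from station import *
print(finish_job())"
```

```text
the job is handed in; nothing more can be done
None
```

The job is handed in at about 60 s of the 144 s, no verdict shown: the battery lies flat in the charging cradle, the three bottles stand upright within about 2 mm of where they started, and the measuring cylinder has not moved; the arm hid the vial in the last picture, so I could not check it.

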